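# Take a lens tray through the dust-off indexer

### The job

Put the small blue lens tray into the nest on the left of the turntable and let go of it. Turn the table clockwise (seen from above) by one detent so that the tray clicks in under the air nozzle, press the pedal under the yellow guard fully down to its stop and let it come up again, then turn the table clockwise one more detent so that the tray ends, still seated in its nest, on the right-hand side. Work the pedal only while the tray is under the nozzle, do not turn the table beyond that last position, and leave the cup, the tape roll and the spray bottle where they are.

Things in the scene. Friction and masses are not known exactly. Their poses are not given: they have to be found in the camera images.
- lens_tray: small open blue lens tray, loose, 35 mm (its x) by 58 mm (its y) by 24 mm high, walls 2 mm; origin at the centre of its underside, z up. Grasp it across the 35 mm.
- indexer: dust-off indexer, fixed: grey base plate 270 x 310 x 12 mm (x -115 to 155, y -197 to 113), aluminium turntable (disc radius 108 mm, top at z 46 mm), white column, head arm over the back nest (arm x 43 to 155, 50 mm wide, underside z 160), pedal at the right. Origin on the bench under the table's axis; x points to the column, away from the robot, y left, z up.
- load_station (a point): centre of the nest floor at the left of the turntable (table in a detent); fixed to the indexer, same axes. The tray's underside centre goes here. Four black nests lie every 90 degrees, 65 mm from the axis: floor 66 x 43 mm at z 49 mm, long side along the rim (here along x), end stops 7 mm high, 4 mm thick corner lips; the middle 54 mm of each long side is open for the fingers.
- head_station (a point): as load_station, at the back of the turntable under the blue air nozzle (nest's long side along y of the indexer).
- out_station (a point): as load_station, at the right-hand side of the turntable (nest's long side along x of the indexer).
- post_rest (a point): centre of the top of the red post at front right (table in a detent); fixed to the indexer, same axes. Four such posts, 16 mm thick, z 46 to 93 mm, stand on the table 90 mm from its axis, midway between nests. Push a post sideways to turn the table: front right swept round the front to front left is one detent clockwise, and the next post then stands here.
- turntable (a joint): angle of the turntable, rad: 0 at the start, grows clockwise seen from above. Spring detents every 1.571 (0, 1.571, 3.142) pull the table in from up to 45 degrees either side; about 6 N at a post turns it over to the next.
- pedal_pad (a point): point on the pedal's ribbed tread, 80 mm from its hinge, on its centre line; moves with it. Dark plate 105 x 58 mm, hinged at its low front edge (indexer x 0, y -155, z 32 mm), sloping up 25 degrees away from the robot. A yellow guard roof covers it: front lip at x 50 mm, underside z 164 mm, 74 mm wide; so the tool must lean about 40 degrees, its body toward the robot, to reach the pad.
- pedal (a joint): pedal angle, rad: 0 up, 0.26 fully down on its stop (pad then about 20 mm lower); a spring returns it; about 7 N at the pad to start and 13 N at the stop. It lowers the blue air nozzle into the tray beneath.
- rubber_cup: loose black cup, 70 mm wide, 58 mm high; origin at the centre of its underside; leave alone.
- tape_roll: loose cream tape roll lying flat, 64 mm wide, 22 mm high; origin at the centre of its underside; leave alone.
- spray_bottle: loose dark grey pump spray bottle, 37 mm thick, 130 mm high; origin at the centre of its underside; leave alone.
There are look-alikes about, which are no part of the job. What is meant by the lens_tray is not red, and is the smaller of those in its own colour.

How it is judged:
By the outcome, as a careful person would: the job done as asked, in the order asked, and still so for the second after the job is handed in, with the robot touching nothing.
It also fails if it takes over 61 s, if anything falls off the work surface, if the arm or the gripper's body presses on something with over 40 N, if the wrist force passes 120 N, or if a joint passes its speed limit or range.

### The arm

A 6-joint arm with a two-finger parallel gripper is mounted at the origin on a cart in front of the work surface, level with it; the furniture and walls round the work are solid. World frame = base frame: x ahead of the robot, y to its left, z up, the work surface at z = 0. Lengths are in mm, angles in rad, forces in N, time in s.
With the tool pointing down it reaches from about 275 to 1000 mm from the base axis. Payload 8.4 kg.
Tool frame: the origin (TCP) lies between the finger pads; the fingertips stand 25 mm ahead of it and the grasp point (between the pads) lies 6 mm ahead of it; z points along the fingers, y is the line along which they close (so a half turn about z gives the same grasp; the last joint's range is limited). The gripper opens to 85 mm and grips with 20 to 120 N. Pads are 22 mm wide; open, the fingers measure 114 mm over their backs; the gripper's body (76 mm by 85 mm) begins 54 mm behind the grasp point. The pads swing forward as they close: fully open they stand 13 mm farther back than shut.
Start: joints at [1.265, 0.353, 1.633, -0, 1.155, -0.002], TCP at [186.966, 596.382, 256.281] pointing down, gripper open.
Joint ranges: [-2.63, 2.63], [-0.92, 2.1], [0.06, 2.66], [-1.3, 4.44], [0, 2.69], [-3.02, 3.02]. Speed limits (rad/s): [2.22, 2.22, 2.79, 3.14, 3.14, 3.14].

### API

Orientations are given as [roll, pitch, yaw] about the fixed x, y, z axes, in that order (R = Rz(yaw) Ry(pitch) Rx(roll)).
In Python, from rig import r, eyes, workorder gives the robot as it stands. The module is installed in compiled form; this text tells all that it offers.
- The arm moves only by the tool step_arm, never from a script. Its argument "moves" is a list of rows, each an object of numbers: "tx", "ty", "tz": the shift along the tool's x, y, z scaled (see below); "ax", "ay", "az": the turn, a rotation vector about the tool's x, y, z scaled (see below). In form: [{"tx": .., "ty": .., "tz": .., "ax": .., "ay": .., "az": ..}, ...]. A call has 1 to 5 rows; each row shifts and turns the commanded pose from where the row before left it, along the tool's axes as they then stand; what a row does not reach is not made up. The controller multiplies each number of a shift by 25 mm and each number of a turn by 90 degrees. A row lasts 1/8 s, in which the tool goes at most 62.5 mm and 10.7 degrees, less where a joint would pass 70% of its speed; a pose out of reach is approached as far as the arm can. A call with a number of a shift or a turn outside -1 to 1 is refused whole. A call with a gripper value outside its range is refused whole. "gripper" is the opening, from 0 (shut) to 1 (fully open), set as the call begins (left out, the last holds). The fingers move at their own pace and stop on an object; "newtons" is the grip in N (left out, the last holds). Time passes only in rows, so rows that do not move let the fingers close. It gives the time, the measured TCP pose, the force, the opening and the grip force at its end, in the units of the state.
- r.sense(): the state, without advancing time (a new reading comes with each control period).
- eyes.grab_frame(name): name is "scene" or "top"; returns (picture, depth): 480x640x3 uint8, red, green, blue; 480x640 float32, mm along the optical axis (not along the pixel's ray), 0 where there is no reading.
- eyes.camera_info(name): a dict with "intrinsics" (3x3 intrinsics, pixels), "cam_to_world" (4x4, takes a point from camera to world coordinates). Camera axes: x right, y up, looking along -z (the intrinsics and any distortion apply to the point x, -y, -z); pixel columns grow to the right and rows downward; lengths in mm; the calibration is good to about 2 mm. A picture is of the moment at which its call begins. camera_info takes no time and is no camera call.
- workorder.sign_off(): hands the job in; it is judged then, once.
The state is a dict: "clock": time; "qpos": joint angles; "qvel": joint speeds; "joint_efforts": joint torques, N m; "eef_pos": TCP position; "tcp_rot": TCP orientation; "contact_force": force on the tool from outside, world axes, zero at the start; "wrist_torque": the same for the moment, N m; "opening": opening from 0.0 (shut) to 1.0 (fully open); "grasp_force": force on a finger pad.
Only numpy, scipy, OpenCV 4.12 (cv2) and the standard library are available. Lean on these libraries where they do the work, as an engineer would, in place of code of your own. Each camera call takes 0.05 s, during which the arm holds its last target. There are 200 camera calls.

## Working session

There is one attempt and no reset: what is moved stays moved. The work goes in short steps, Python scripts to look and compute and a tool call to move; the robot and the scene stay as the last step left them, time stands still between calls to the robot, and variables do not carry over. Pictures are saved under pics/ and viewed, at most 10 in all, crops included, and the job is handed in when it is done.

Besides the shell and the picture viewer there is one more tool, called after "Emit:" by a JSON object that holds its "op" and its "data", one argument or row to a line. step_arm: Moves the arm, as the interface text tells. Its arguments: {"type":"object","properties":{"moves":{"type":"array","items":{"type":"object","properties":{"tx":{"type":"number"},"ty":{"type":"number"},"tz":{"type":"number"},"ax":{"type":"number"},"ay":{"type":"number"},"az":{"type":"number"}}}},"gripper":{"type":"number"},"newtons":{"type":"number"}},"required":["moves"]}

```bash
mkdir -p pics
cat > h.py <<'E'
import numpy as np,cv2
from scipy.spatial.transform import Rotation as R
from rig import r,eyes,workorder
def grab(n,save=None):
    p,d=eyes.grab_frame(n); i=eyes.camera_info(n)
    if save: cv2.imwrite('pics/'+save,cv2.cvtColor(p,cv2.COLOR_RGB2BGR))
    return p,d,i
def cloud(d,i):
    K=np.array(i['intrinsics']);T=np.array(i['cam_to_world'])
    v,u=np.mgrid[0:480,0:640]
    P=np.stack([(u-K[0,2])/K[0,0]*d,-(v-K[1,2])/K[1,1]*d,-d],-1)
    W=P@T[:3,:3].T+T[:3,3]; W[d<=0]=np.nan
    return W
E
python3 - <<'E'
from h import *
s=r.sense();print(s)
for n in('scene','top'):
    p,d,i=grab(n,n+'0.png');print(n,i); np.savez(n+'0.npz',p=p,d=d,W=cloud(d,i))
E
```

```text
{'clock': 0.0, 'qpos': array([ 1.26463658e+00,  3.53627228e-01,  1.63415392e+00,  5.81289227e-06,
        1.15520779e+00, -2.41082892e-03]), 'qvel': array([ 6.40498945e-04, -5.75433278e-05, -2.68728844e-04, -9.36292207e-04,
        1.28755700e-03, -9.94101618e-04]), 'joint_efforts': array([ 1.11228772e-03, -6.05238891e+01, -3.42071629e+01,  6.17781734e-05,
        8.80811247e-03, -1.88150040e-05]), 'eef_pos': array([186.80513024, 595.95387561, 255.56626149]), 'tcp_rot': array([-3.14019638e+00, -8.68100720e-06,  2.83784138e+00]), 'contact_force': array([ 0.74087854, -0.38725612, -0.00112863]), 'wrist_torque': array([0.01942926, 0.01044817, 0.01622868]), 'grasp_force': 0.0, 'opening': 0.9977155445740382}
scene {'intrinsics': array([[535.42059886,   0.        , 317.17565185],
       [  0.        , 535.42059886, 231.82318723],
       [  0.        ,   0.        ,   1.        ]]), 'cam_to_world': array([[ 8.15777700e-01,  3.26826376e-01, -4.77170058e-01,
         5.33708676e+01],
       [-5.78229707e-01,  4.78758758e-01, -6.60636404e-01,
        -5.06483657e+02],
       [ 1.25359426e-02,  8.14846349e-01,  5.79541438e-01,
         6.88923119e+02],
       [ 0.00000000e+00,  0.00000000e+00,  0.00000000e+00,
         1.00000000e+00]])}
top {'intrinsics': array([[623.80386755,   0.        , 319.13865307],
       [  0.        , 623.80386755, 252.95444289],
       [  0.        ,   0.        ,   1.        ]]), 'cam_to_world': array([[ 2.11988479e-02,  9.80067412e-01, -1.97530953e-01,
         2.93784244e+02],
       [-9.99648455e-01,  2.39252364e-02,  1.14257990e-02,
         1.58299814e+02],
       [ 1.59240280e-02,  1.97219298e-01,  9.80230062e-01,
         1.33159429e+03],
       [ 0.00000000e+00,  0.00000000e+00,  0.00000000e+00,
         1.00000000e+00]])}
```

View pics/scene0.png

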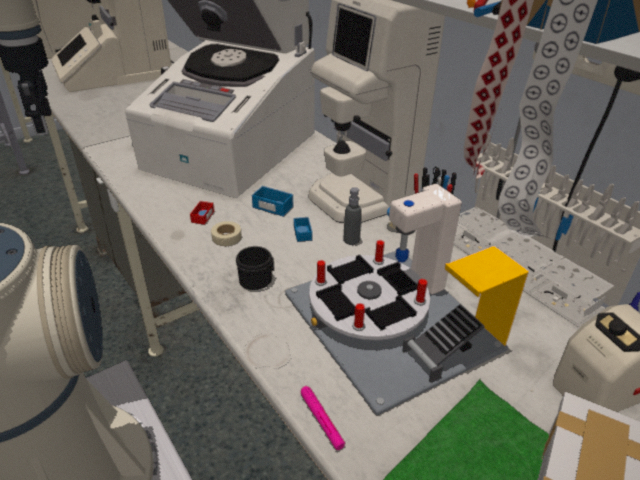

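View pics/top0.png

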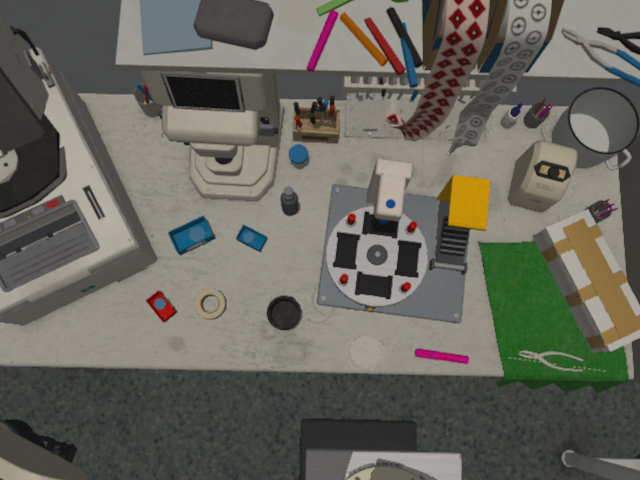

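The small blue tray is at top (251,238) / scene (303,229). The four red posts are at top (352,218), (411,227), (344,279) and (406,287), the pedal is near (452,245) and the guard near (466,203). Next I'll measure them.

```bash
cat >> h.py <<'E'
def ray(n,u,v,z):
    i=eyes.camera_info(n);K=np.array(i['intrinsics']);T=np.array(i['cam_to_world'])
    d=T[:3,:3]@np.array([(u-K[0,2])/K[0,0],-(v-K[1,2])/K[1,1],-1]);o=T[:3,3]
    return o+d*(z-o[2])/d[2]
def blobs(mask,amin=15):
    n,l,s,c=cv2.connectedComponentsWithStats(mask.astype(np.uint8),connectivity=8)
    return [(l==k,s[k],c[k]) for k in range(1,n) if s[k,4]>=amin]
E
cat > m.py <<'E'
from h import *
z=np.load('top0.npz');p=z['p'];W=z['W'];hsv=cv2.cvtColor(p,cv2.COLOR_RGB2HSV)
H,S,V=[hsv[...,k].astype(int) for k in range(3)]
box=np.zeros(H.shape,bool);box[150:330,130:500]=1
red=((H<8)|(H>172))&(S>150)&(V>80)&box
print('red')
for m,s,c in blobs(red,8):
    P=W[m];zz=np.nanpercentile(P[:,2],95);t=P[P[:,2]>zz-6]
    print(s,c.round(1),'zt',zz.round(1),'topmean',np.nanmean(t,0).round(1),'ray93',ray('top',*c,93).round(1))
blue=(H>92)&(H<118)&(S>120)&(V>60)&box
print('blue')
for m,s,c in blobs(blue,20):
    P=W[m];print(s,c.round(1),'zmed/95',np.nanpercentile(P[:,2],[50,95]).round(1),np.nanmedian(P,0).round(1))
    if 220<c[0]<280 and 220<c[1]<260:
        cn=max(cv2.findContours(m.astype(np.uint8),0,2)[0],key=cv2.contourArea).reshape(-1,2)
        for zz in(24,0):
            Q=np.array([ray('top',u,v,zz)[:2] for u,v in cn],np.float32);print(zz,cv2.minAreaRect(Q))
yel=(H>18)&(H<32)&(S>180)&(V>120)&box
for m,s,c in blobs(yel,200):
    P=W[m];P=P[P[:,2]>150];print('guard',np.nanmedian(P,0),np.nanpercentile(P,[2,98],0))
# table hub & plate
m=box&(abs(W[...,2]-12)<3)&(W[...,1]<80)&(W[...,1]>-260)&(S<90)
cn=max(cv2.findContours(m.astype(np.uint8),0,2)[0],key=cv2.contourArea).reshape(-1,2)
print('plate',cv2.minAreaRect(np.array([W[v,u,:2] for u,v in cn],np.float32)))
for nm,(u,v) in dict(hub=(377,254),nestL=(346,250),nestF=(374,286),cup=(284,312),tape=(211,304),bottle=(289,200)).items():print(nm,W[v,u].round(1))
E
python3 m.py
```

```text
red
[348 214   7   7  40] [351.3 217. ] zt 97.2 topmean [620.7  78.7  94.2] ray93 [620.1  79.5  93. ]
[409 222   8   7  42] [412.8 225. ] zt 96.2 topmean [607.5 -47.3  92.9] ray93 [606.5 -46.8  93. ]
[340 274   8   8  45] [343.8 277.9] zt 97.7 topmean [495.   92.5  94.7] ray93 [493.5  93.2  93. ]
[403 283   8   7  40] [406.2 285.8] zt 96.6 topmean [481.1 -33.5  93.8] ray93 [480.3 -32.5  93. ]
[146 291  30  31 319] [161.3 306.8] zt 26.3 topmean [433.4 472.5  24.7] ray93 [426.8 454.5  93. ]
blue
[289 150  19  14 213] [298.  155.5] zmed/95 [46.7 51.1] [767.7 193.7  46.7]
[386 200   9   8  55] [390.2 203.4] zmed/95 [215.9 220. ] [615.3  15.4 215.9]
[168 216  47  39 880] [190.5 234.6] zmed/95 [ 9.1 36.7] [593.7 423.9   9.1]
[379 220   9   4  24] [383. 221.] zmed/95 [115.3 120.8] [607.7  17.3 115.3]
[237 225  30  26 418] [251.5 237.9] zmed/95 [ 5.7 25.4] [590.4 290.    5.7]
24 ((586.8161010742188, 289.51568603515625), (58.97515869140625, 34.01955795288086), 64.40460968017578)
0 ((592.1944580078125, 291.9240417480469), (60.057559967041016, 34.64391326904297), 64.40464782714844)
[155 299  10  10  64] [159.3 303.2] zmed/95 [ 7.5 12. ] [443.7 479.2   7.5]
guard [ 634.27725019 -142.05035139  174.58659061] [[ 585.45639006 -178.43239316  169.93576104]
 [ 683.10701474 -105.90710529  179.27495467]]
plate ((560.5863647460938, -83.5444564819336), (186.76290893554688, 270.07708740234375), 83.36837005615234)
hub [551.6  22.5  55.8]
nestL [559.6  87.1  50.5]
nestF [484.8  28.   50.1]
cup [431.1 214.8   6.5]
tape [445.6 371.9  -2.9]
bottle [653.5 208.3  91.3]
```

```bash
cat >> h.py <<'E'
import json
A=np.array([550.1,23.35]);TH=np.deg2rad(-6.2)
EX=np.array([np.cos(TH),np.sin(TH)]);EY=np.array([-np.sin(TH),np.cos(TH)])
def loc(x,y,z): return np.r_[A+EX*x+EY*y,z]
def rot(yawdeg,lean=0): # tool down with yaw; lean turns about tool y
    return R.from_euler('xyz',[180,0,yawdeg],degrees=True)*R.from_euler('y',-lean,degrees=True)
def plan(steps,start=None):
    """steps: (pos, R); from start (pos,R) or measured; prints rows of 5, straight line + slerp"""
    s=r.sense(); p,q=start or (s['eef_pos'],R.from_euler('xyz',s['tcp_rot']))
    rows=[]
    for tp,tq in steps:
        tq=tq or q; rv=(q.inv()*tq).as_rotvec()
        na=np.degrees(np.linalg.norm(rv))/10.5
        n=max(1,int(np.ceil(max(na,np.linalg.norm(tp-p)/25-1e-6))))
        p0=p.copy();q0=q
        for k in range(1,n+1):
            d=q.inv().apply(p0+(tp-p0)*k/n-p)/25; qn=q0*R.from_rotvec(rv*k/n)
            a=(q.inv()*qn).as_rotvec()/(np.pi/2)
            d=d.round(2);a=a.round(3)
            p=p+q.apply(d*25);q=q*R.from_rotvec(a*np.pi/2)
            rows.append({k:float(v) for k,v in zip(['tx','ty','tz','ax','ay','az'],[*d,*a]) if v})
        rows.append('--')
    i=0;c=[]
    for w in rows:
        if w=='--' : print(json.dumps(c));print('--');c=[];continue
        c.append(w)
        if len(c)==5: print(json.dumps(c));c=[]
    return p,q
E
python3 - <<'E'
from h import *
for n in('top','scene'):
    z=np.load(n+'0.npz');p=z['p'];W=z['W'];hsv=cv2.cvtColor(p,cv2.COLOR_RGB2HSV).astype(int)
    b=(hsv[...,0]>90)&(hsv[...,0]<120)&(hsv[...,1]>90)&(hsv[...,2]>40)&(abs(W[...,0]-587)<60)&(abs(W[...,1]-290)<60)
    P=W[b];t=P[(P[:,2]>17)&(P[:,2]<30)];print(n,b.sum(),len(t),cv2.minAreaRect(t[:,:2].astype(np.float32)),np.nanpercentile(P[:,2],[5,50,98]))
    for m,s,c in blobs(b,50):
        cn=max(cv2.findContours(m.astype(np.uint8),0,2)[0],key=cv2.contourArea).reshape(-1,2)
        Q=np.array([ray(n,u,v,24)[:2] for u,v in cn],np.float32);print(cv2.minAreaRect(Q))
s=np.load('scene0.npz')
c=np.array([586.8,289.5])+6*np.array([-.432,-.902])
q=rot(244.4)
plan([(np.array([350,440,250.]),None),(np.r_[c,110],q)])
E
```

```text
top 443 80 ((588.712890625, 289.00665283203125), (58.22270202636719, 33.498741149902344), 63.24923324584961) [-0.58998042  5.93268743 28.04183478]
((586.8446044921875, 289.6580505371094), (59.316524505615234, 35.822723388671875), 63.5703125)
scene 354 138 ((587.7426147460938, 289.458251953125), (62.944393157958984, 32.83854675292969), 64.58097076416016) [ 4.80045097 13.387394   27.37807683]
((581.2998046875, 279.16876220703125), (84.73249816894531, 34.4586296081543), 63.201236724853516)
[{"tx": -0.81, "ty": -0.4, "tz": 0.02}, {"tx": -0.81, "ty": -0.4, "tz": 0.03}, {"tx": -0.81, "ty": -0.4, "tz": 0.02}, {"tx": -0.81, "ty": -0.4, "tz": 0.02}, {"tx": -0.81, "ty": -0.4, "tz": 0.03}]
[{"tx": -0.81, "ty": -0.4, "tz": 0.02}, {"tx": -0.81, "ty": -0.4, "tz": 0.02}, {"tx": -0.81, "ty": -0.4, "tz": 0.03}, {"tx": -0.8, "ty": -0.4, "tz": 0.02}, {"tx": -0.81, "ty": -0.4, "tz": 0.02}]
[]
--
[{"tx": -0.83, "ty": -0.24, "tz": 0.43, "az": -0.07}, {"tx": -0.8, "ty": -0.33, "tz": 0.43, "az": -0.07}, {"tx": -0.76, "ty": -0.42, "tz": 0.43, "az": -0.07}, {"tx": -0.71, "ty": -0.5, "tz": 0.43, "az": -0.07}, {"tx": -0.65, "ty": -0.57, "tz": 0.44, "az": -0.07}]
[{"tx": -0.58, "ty": -0.64, "tz": 0.43, "az": -0.07}, {"tx": -0.51, "ty": -0.7, "tz": 0.43, "az": -0.069}, {"tx": -0.43, "ty": -0.75, "tz": 0.43, "az": -0.07}, {"tx": -0.34, "ty": -0.8, "tz": 0.43, "ay": -0.001, "az": -0.07}, {"tx": -0.26, "ty": -0.83, "tz": 0.43, "az": -0.07}]
[{"tx": -0.16, "ty": -0.85, "tz": 0.43, "az": -0.07}, {"tx": -0.07, "ty": -0.86, "tz": 0.44, "ax": -0.001, "az": -0.07}, {"tx": 0.03, "ty": -0.86, "tz": 0.43, "az": -0.07}]
--
```

Emit:
{"op": "step_arm", "data": {
  "moves": [
    {"tx": -0.81,"ty": -0.4,"tz": 0.02},
    {"tx": -0.81,"ty": -0.4,"tz": 0.03},
    {"tx": -0.81,"ty": -0.4,"tz": 0.02},
    {"tx": -0.81,"ty": -0.4,"tz": 0.02},
    {"tx": -0.81,"ty": -0.4,"tz": 0.03}
  ],
  "gripper": 1
}}

```text
schema error: expected keys tx, ty, tz, ax, ay, az
```

Emit:
{"op": "step_arm", "data": {
  "moves": [
    {"tx": -0.81,"ty": -0.4,"tz": 0.02},
    {"tx": -0.81,"ty": -0.4,"tz": 0.02},
    {"tx": -0.81,"ty": -0.4,"tz": 0.03},
    {"tx": -0.8,"ty": -0.4,"tz": 0.02},
    {"tx": -0.81,"ty": -0.4,"tz": 0.02}
  ]
}}

```text
schema error: expected keys tx, ty, tz, ax, ay, az
```

Emit:
{"op": "step_arm", "data": {
  "moves": [
    {"tx": -0.83,"ty": -0.24,"tz": 0.43,"az": -0.07},
    {"tx": -0.8,"ty": -0.33,"tz": 0.43,"az": -0.07},
    {"tx": -0.76,"ty": -0.42,"tz": 0.43,"az": -0.07},
    {"tx": -0.71,"ty": -0.5,"tz": 0.43,"az": -0.07},
    {"tx": -0.65,"ty": -0.57,"tz": 0.44,"az": -0.07}
  ]
}}

```text
schema error: expected keys tx, ty, tz, ax, ay, az
```

Emit:
{"op": "step_arm", "data": {
  "moves": [
    {"tx": -0.58,"ty": -0.64,"tz": 0.43,"az": -0.07},
    {"tx": -0.51,"ty": -0.7,"tz": 0.43,"az": -0.07},
    {"tx": -0.43,"ty": -0.75,"tz": 0.43,"az": -0.07},
    {"tx": -0.34,"ty": -0.8,"tz": 0.43,"az": -0.07},
    {"tx": -0.26,"ty": -0.83,"tz": 0.43,"az": -0.07}
  ]
}}

```text
schema error: expected keys tx, ty, tz, ax, ay, az
```

Emit:
{"op": "step_arm", "data": {
  "moves": [
    {"tx": -0.16,"ty": -0.85,"tz": 0.43,"az": -0.07},
    {"tx": -0.07,"ty": -0.86,"tz": 0.44,"az": -0.07},
    {"tx": 0.03,"ty": -0.86,"tz": 0.43,"az": -0.07},
    {}
  ]
}}

```text
schema error: expected keys tx, ty, tz, ax, ay, az
```

All six keys are required in every row.

Emit:
{"op": "step_arm", "data": {
  "moves": [
    {"tx": -0.81,"ty": -0.4,"tz": 0.02,"ax": 0,"ay": 0,"az": 0},
    {"tx": -0.81,"ty": -0.4,"tz": 0.03,"ax": 0,"ay": 0,"az": 0},
    {"tx": -0.81,"ty": -0.4,"tz": 0.02,"ax": 0,"ay": 0,"az": 0},
    {"tx": -0.81,"ty": -0.4,"tz": 0.02,"ax": 0,"ay": 0,"az": 0},
    {"tx": -0.81,"ty": -0.4,"tz": 0.03,"ax": 0,"ay": 0,"az": 0}
  ],
  "gripper": 1
}}

```text
clock: 0.72
eef_pos: [270.0, 517.1, 253.4]
tcp_rot: [3.141, 0.0, 2.837]
contact_force: [0.3, 0.4, 0.3]
opening: 1.003
grasp_force: 0.0
```

Emit:
{"op": "step_arm", "data": {
  "moves": [
    {"tx": -0.81,"ty": -0.4,"tz": 0.02,"ax": 0,"ay": 0,"az": 0},
    {"tx": -0.81,"ty": -0.4,"tz": 0.02,"ax": 0,"ay": 0,"az": 0},
    {"tx": -0.81,"ty": -0.4,"tz": 0.03,"ax": 0,"ay": 0,"az": 0},
    {"tx": -0.8,"ty": -0.4,"tz": 0.02,"ax": 0,"ay": 0,"az": 0},
    {"tx": -0.81,"ty": -0.4,"tz": 0.02,"ax": 0,"ay": 0,"az": 0}
  ]
}}

```text
clock: 1.35
eef_pos: [351.1, 439.2, 250.5]
tcp_rot: [3.142, 0.0, 2.838]
contact_force: [-0.3, -0.2, -1.3]
opening: 1.002
grasp_force: 0.0
```

Emit:
{"op": "step_arm", "data": {
  "moves": [
    {"tx": -0.83,"ty": -0.24,"tz": 0.43,"ax": 0,"ay": 0,"az": -0.07},
    {"tx": -0.8,"ty": -0.33,"tz": 0.43,"ax": 0,"ay": 0,"az": -0.07},
    {"tx": -0.76,"ty": -0.42,"tz": 0.43,"ax": 0,"ay": 0,"az": -0.07},
    {"tx": -0.71,"ty": -0.5,"tz": 0.43,"ax": 0,"ay": 0,"az": -0.07},
    {"tx": -0.65,"ty": -0.57,"tz": 0.44,"ax": 0,"ay": 0,"az": -0.07}
  ]
}}

```text
clock: 1.98
eef_pos: [441.3, 379.3, 196.3]
tcp_rot: [3.141, 0.0, -2.892]
contact_force: [-0.2, 0.3, 0.1]
opening: 1.0
grasp_force: 0.0
```

Emit:
{"op": "step_arm", "data": {
  "moves": [
    {"tx": -0.58,"ty": -0.64,"tz": 0.43,"ax": 0,"ay": 0,"az": -0.07},
    {"tx": -0.51,"ty": -0.7,"tz": 0.43,"ax": 0,"ay": 0,"az": -0.07},
    {"tx": -0.43,"ty": -0.75,"tz": 0.43,"ax": 0,"ay": 0,"az": -0.07},
    {"tx": -0.34,"ty": -0.8,"tz": 0.43,"ax": 0,"ay": 0,"az": -0.07},
    {"tx": -0.26,"ty": -0.83,"tz": 0.43,"ax": 0,"ay": 0,"az": -0.07}
  ]
}}

```text
clock: 2.6
eef_pos: [531.4, 319.3, 142.5]
tcp_rot: [-3.142, 0.0, -2.342]
contact_force: [0.9, 0.9, 0.6]
opening: 1.0
grasp_force: 0.0
```

Emit:
{"op": "step_arm", "data": {
  "moves": [
    {"tx": -0.16,"ty": -0.85,"tz": 0.43,"ax": 0,"ay": 0,"az": -0.07},
    {"tx": -0.07,"ty": -0.86,"tz": 0.44,"ax": 0,"ay": 0,"az": -0.07},
    {"tx": 0.03,"ty": -0.86,"tz": 0.43,"ax": 0,"ay": 0,"az": -0.07},
    {"tx": 0,"ty": 0,"tz": 0,"ax": 0,"ay": 0,"az": 0}
  ]
}}

```text
clock: 3.1
eef_pos: [585.0, 282.9, 109.4]
tcp_rot: [3.141, -0.001, -2.018]
contact_force: [-1.1, -1.0, -0.5]
opening: 1.003
grasp_force: 0.0
```

Emit:
{"op": "step_arm", "data": {
  "moves": [
    {"tx": -0.04,"ty": 0,"tz": 0.8,"ax": 0,"ay": 0,"az": 0},
    {"tx": 0,"ty": 0,"tz": 0.8,"ax": 0,"ay": 0,"az": 0},
    {"tx": 0,"ty": 0,"tz": 0.8,"ax": 0,"ay": 0,"az": 0},
    {"tx": 0,"ty": 0,"tz": 0.84,"ax": 0,"ay": 0,"az": 0},
    {"tx": 0,"ty": 0,"tz": 0,"ax": 0,"ay": 0,"az": 0}
  ]
}}

```text
clock: 3.72
eef_pos: [583.2, 285.1, 26.8]
tcp_rot: [3.139, -0.003, -2.016]
contact_force: [0.5, 0.1, 0.2]
opening: 1.0
grasp_force: 0.0
```

Emit:
{"op": "step_arm", "data": {
  "moves": [
    {"tx": 0,"ty": 0,"tz": 0,"ax": 0,"ay": 0,"az": 0},
    {"tx": 0,"ty": 0,"tz": 0,"ax": 0,"ay": 0,"az": 0},
    {"tx": 0,"ty": 0,"tz": 0,"ax": 0,"ay": 0,"az": 0},
    {"tx": 0,"ty": 0,"tz": 0,"ax": 0,"ay": 0,"az": 0},
    {"tx": 0,"ty": 0,"tz": 0,"ax": 0,"ay": 0,"az": 0}
  ],
  "gripper": 0.1,
  "newtons": 30
}}

```text
clock: 4.35
eef_pos: [585.3, 285.9, 30.2]
tcp_rot: [-3.141, 0.001, -2.016]
contact_force: [0.5, -0.3, 6.7]
opening: 0.396
grasp_force: 31.7
```

Run:
```python
from h import *
s=r.sense();print(s['eef_pos'],s['tcp_rot'],s['opening'],s['grasp_force'])
t=loc(-7,66.5,160)
print(t)
e=plan([(np.r_[s['eef_pos'][:2],160],None),(t,rot(173.8)),(np.r_[t[:2],81],None)])
```

```text
[585.33673386 285.88859403  30.21567395] [-3.14067563e+00  1.14805862e-03 -2.01602204e+00] 0.39632029122523743 31.657025814056396
[550.32290041  90.21703459 160.        ]
[{"tz": -0.87}, {"tz": -0.86}, {"tz": -0.87}, {"tz": -0.86}, {"tz": -0.87}]
[{"tx": -0.01, "tz": -0.86}]
--
[{"tx": 0.96, "ty": -0.26, "az": 0.098}, {"tx": 0.91, "ty": -0.41, "az": 0.098}, {"tx": 0.83, "ty": -0.54, "az": 0.099}, {"tx": 0.74, "ty": -0.67, "az": 0.098}, {"tx": 0.63, "ty": -0.77, "tz": -0.01, "ay": 0.001, "az": 0.098}]
[{"tx": 0.5, "ty": -0.85, "az": 0.098}, {"tx": 0.37, "ty": -0.93, "az": 0.098}, {"tx": 0.22, "ty": -0.97, "az": 0.098}]
--
[{"tz": 0.79}, {"tz": 0.79}, {"tz": 0.79}, {"tz": 0.79}]
--
```

Emit:
{"op": "step_arm", "data": {
  "moves": [
    {"tx": 0,"ty": 0,"tz": -0.87,"ax": 0,"ay": 0,"az": 0},
    {"tx": 0,"ty": 0,"tz": -0.87,"ax": 0,"ay": 0,"az": 0},
    {"tx": 0,"ty": 0,"tz": -0.87,"ax": 0,"ay": 0,"az": 0},
    {"tx": 0,"ty": 0,"tz": -0.87,"ax": 0,"ay": 0,"az": 0},
    {"tx": 0,"ty": 0,"tz": -0.87,"ax": 0,"ay": 0,"az": 0}
  ]
}}

```text
clock: 4.97
eef_pos: [585.0, 285.8, 140.6]
tcp_rot: [-3.141, 0.001, -2.016]
contact_force: [-0.3, -0.2, 0.6]
opening: 0.391
grasp_force: 30.9
```

Emit:
{"op": "step_arm", "data": {
  "moves": [
    {"tx": 0.0,"ty": 0,"tz": -0.87,"ax": 0,"ay": 0,"az": 0},
    {"tx": 0.96,"ty": -0.26,"tz": 0,"ax": 0,"ay": 0,"az": 0.098},
    {"tx": 0.91,"ty": -0.41,"tz": 0,"ax": 0,"ay": 0,"az": 0.098},
    {"tx": 0.83,"ty": -0.54,"tz": 0,"ax": 0,"ay": 0,"az": 0.099},
    {"tx": 0.74,"ty": -0.67,"tz": 0,"ax": 0,"ay": 0,"az": 0.098}
  ]
}}

```text
clock: 5.6
eef_pos: [567.4, 187.0, 161.6]
tcp_rot: [-3.141, 0.002, -2.638]
contact_force: [-0.6, 0.1, 0.3]
opening: 0.389
grasp_force: 30.9
```

Emit:
{"op": "step_arm", "data": {
  "moves": [
    {"tx": 0.63,"ty": -0.77,"tz": 0,"ax": 0,"ay": 0,"az": 0.098},
    {"tx": 0.5,"ty": -0.85,"tz": 0,"ax": 0,"ay": 0,"az": 0.098},
    {"tx": 0.37,"ty": -0.93,"tz": 0,"ax": 0,"ay": 0,"az": 0.098},
    {"tx": 0.22,"ty": -0.97,"tz": 0,"ax": 0,"ay": 0,"az": 0.098},
    {"tx": 0,"ty": 0,"tz": 0,"ax": 0,"ay": 0,"az": 0}
  ]
}}

```text
clock: 6.22
eef_pos: [549.7, 88.7, 161.3]
tcp_rot: [3.141, 0.001, 3.032]
contact_force: [-0.0, 0.4, 0.8]
opening: 0.39
grasp_force: 30.9
```

Run:
```python
from h import *
for k in range(3):
    p,d,i=grab('scene'); s=r.sense();print(s['eef_pos'].round(2),s['tcp_rot'].round(3),s['opening'],s['contact_force'].round(1))
cv2.imwrite('pics/s1.png',cv2.cvtColor(cv2.resize(p[130:370,250:550],None,fx=2,fy=2,interpolation=cv2.INTER_CUBIC),cv2.COLOR_RGB2BGR))
W=cloud(d,i);hsv=cv2.cvtColor(p,cv2.COLOR_RGB2HSV).astype(int)
b=(hsv[...,0]>90)&(hsv[...,0]<120)&(hsv[...,1]>100)&(hsv[...,2]>40)&(abs(W[...,0]-550)<60)&(abs(W[...,1]-90)<50)&(W[...,2]<175)
P=W[b];print(b.sum(),np.nanpercentile(P,[2,50,98],0).round(1))
Q=np.c_[(P[:,:2]-A)@EX,(P[:,:2]-A)@EY];print('local',np.nanpercentile(Q,[2,50,98],0).round(1))
```

```text
[550.12  89.58 161.16] [3.141e+00 2.000e-03 3.035e+00] 0.39205029286440246 [-0.  -0.2 -0.1]
[550.26  90.12 160.94] [3.141e+00 2.000e-03 3.036e+00] 0.39523675459468555 [-0.7  0.5  0.1]
[550.24  90.4  160.68] [3.141e+00 1.000e-03 3.037e+00] 0.3931367201113016 [ 0.3 -0.8 -0.4]
406 [[523.8  70.  134.4]
 [540.4  93.4 148.1]
 [578.8 109.6 158.6]]
local [[-32.8  48.8]
 [-17.8  67. ]
 [ 23.3  85.5]]
```

View pics/s1.png

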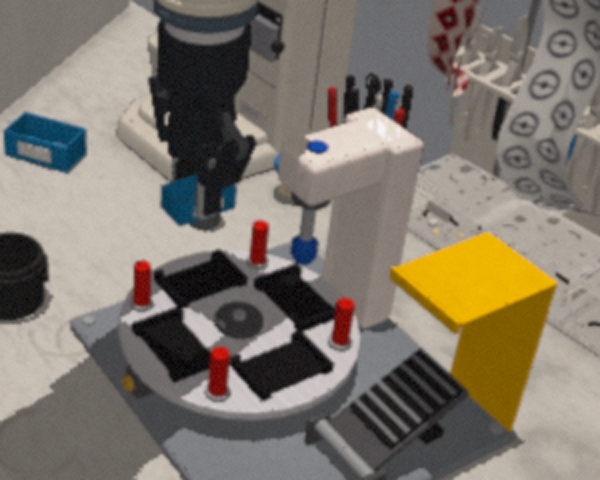

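The tray is held square above the left nest and seen behind the fingers at about crop (195,200). It sits about 3 mm short along local x. I'll shift it and lower it.

Emit:
{"op": "step_arm", "data": {
  "moves": [
    {"tx": -0.12,"ty": 0,"tz": 0.6,"ax": 0,"ay": 0,"az": 0},
    {"tx": 0,"ty": 0,"tz": 0.8,"ax": 0,"ay": 0,"az": 0},
    {"tx": 0,"ty": 0,"tz": 0.8,"ax": 0,"ay": 0,"az": 0},
    {"tx": 0,"ty": 0,"tz": 0.6,"ax": 0,"ay": 0,"az": 0},
    {"tx": 0,"ty": 0,"tz": 0.2,"ax": 0,"ay": 0,"az": 0}
  ]
}}

```text
clock: 7.0
eef_pos: [552.1, 89.5, 83.3]
tcp_rot: [-3.141, -0.002, 3.035]
contact_force: [0.3, -3.6, -2.4]
opening: 0.393
grasp_force: 30.6
```

Emit:
{"op": "step_arm", "data": {
  "moves": [
    {"tx": 0,"ty": 0,"tz": 0.14,"ax": 0,"ay": 0,"az": 0},
    {"tx": 0,"ty": 0,"tz": 0.0,"ax": 0,"ay": 0,"az": 0},
    {"tx": 0,"ty": 0,"tz": 0,"ax": 0,"ay": 0,"az": 0}
  ]
}}

```text
clock: 7.38
eef_pos: [552.7, 89.2, 81.5]
tcp_rot: [-3.141, 0.0, 3.034]
contact_force: [0.5, -4.6, -3.7]
opening: 0.397
grasp_force: 30.6
```

Run:
```python
from h import *
for n in('top','scene'):
    p,d,i=grab(n); s=r.sense();print(s['eef_pos'].round(2),s['contact_force'].round(1))
    W=cloud(d,i);hsv=cv2.cvtColor(p,cv2.COLOR_RGB2HSV).astype(int)
    b=(hsv[...,0]>90)&(hsv[...,0]<120)&(hsv[...,1]>100)&(hsv[...,2]>40)&(abs(W[...,0]-550)<60)&(abs(W[...,1]-90)<50)&(W[...,2]<100)
    P=W[b]
    if len(P)<10: continue
    Q=np.c_[(P[:,:2]-A)@EX,(P[:,:2]-A)@EY,P[:,2]];print(n,len(Q),'local',np.nanpercentile(Q,[2,50,98],0).round(1))
    if n=='scene': cv2.imwrite('pics/s2.png',cv2.cvtColor(cv2.resize(p[180:330,280:480],None,fx=3,fy=3,interpolation=cv2.INTER_CUBIC),cv2.COLOR_RGB2BGR))
```

```text
[552.65  89.26  81.45] [-0.5 -4.7 -2.7]
[552.63  89.27  81.4 ] [ 0.1 -4.9 -2.5]
scene 392 local [[-31.9  48.5  52.8]
 [-15.3  67.2  66.2]
 [ 26.3  84.5  78.9]]
```

View pics/s2.png

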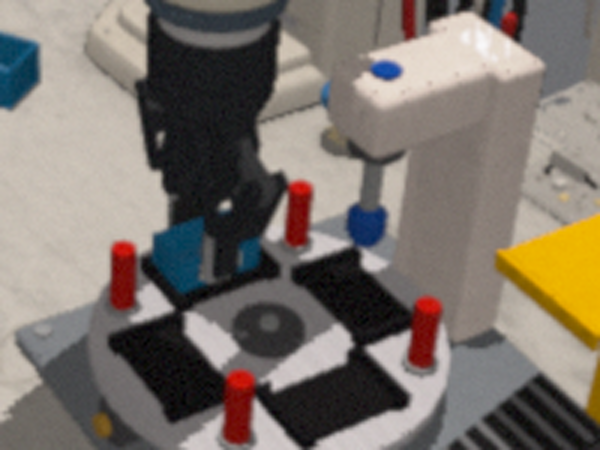

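Run:
```python
from h import *
for n in('top','scene'):
    z=np.load(n+'0.npz');p=z['p'];W=z['W'];V=p.max(-1)
    L=np.c_[((W[...,:2]-A)@EX).ravel(),((W[...,:2]-A)@EY).ravel()].reshape(480,640,2)
    for nm,c in dict(L=(0,65),F=(-65,0),R=(0,-65),B=(65,0)).items():
        b=(V<60)&(abs(L[...,0]-c[0])<50)&(abs(L[...,1]-c[1])<50)&(abs(W[...,2]-52)<9)
        bb=blobs(b,50)
        if not bb: continue
        m=max(bb,key=lambda t:t[1][4])[0]
        cn=max(cv2.findContours(m.astype(np.uint8),0,2)[0],key=cv2.contourArea).reshape(-1,2)
        Q=np.array([ray(n,u,v,52)[:2] for u,v in cn]);Q=np.c_[(Q-A)@EX,(Q-A)@EY].astype(np.float32)
        print(n,nm,m.sum(),[np.round(a,1) for a in cv2.minAreaRect(Q)],'floor z',np.nanmedian(W[m][:,2]).round(1))
```

```text
top L 680 [array([ 1.7, 64.4]), array([46.8, 73.2]), np.float64(89.9)] floor z 50.4
top F 707 [array([-63.7,  -0.8]), array([72.6, 47.2]), np.float64(89.9)] floor z 50.2
top R 694 [array([  1.5, -65.5]), array([73.6, 46.8]), np.float64(0.2)] floor z 50.3
top B 535 [array([66.6, -0.6]), array([72. , 46.9]), np.float64(89.6)] floor z 50.5
scene L 645 [array([-5.2, 52.7]), array([77.3, 90.6]), np.float64(90.0)] floor z 52.3
scene F 791 [array([-62.5,  11.2]), array([113. ,  61.5]), np.float64(64.5)] floor z 52.0
scene R 859 [array([  9.9, -53.6]), array([92.7, 75.8]), np.float64(0.7)] floor z 52.1
scene B 682 [array([61.3, -8.5]), array([106.2,  61.3]), np.float64(71.4)] floor z 52.3
```

Emit:
{"op": "step_arm", "data": {
  "moves": [
    {"tx": 0,"ty": 0,"tz": -0.2,"ax": 0,"ay": 0,"az": 0},
    {"tx": -0.12,"ty": -0.08,"tz": 0,"ax": 0,"ay": 0,"az": 0},
    {"tx": 0,"ty": 0,"tz": 0,"ax": 0,"ay": 0,"az": 0}
  ]
}}

```text
clock: 7.85
eef_pos: [556.3, 87.4, 86.8]
tcp_rot: [3.141, 0.001, 3.034]
contact_force: [-0.1, 1.3, -1.1]
opening: 0.394
grasp_force: 31.0
```

Emit:
{"op": "step_arm", "data": {
  "moves": [
    {"tx": 0,"ty": 0,"tz": 0.2,"ax": 0,"ay": 0,"az": 0},
    {"tx": 0,"ty": 0,"tz": 0,"ax": 0,"ay": 0,"az": 0}
  ]
}}

```text
clock: 8.1
eef_pos: [555.1, 87.2, 80.8]
tcp_rot: [-3.141, -0.001, 3.034]
contact_force: [-0.6, -0.9, -0.4]
opening: 0.392
grasp_force: 31.0
```

Emit:
{"op": "step_arm", "data": {
  "moves": [
    {"tx": 0,"ty": 0,"tz": 0.06,"ax": 0,"ay": 0,"az": 0},
    {"tx": 0,"ty": 0,"tz": 0,"ax": 0,"ay": 0,"az": 0}
  ]
}}

```text
clock: 8.35
eef_pos: [555.4, 87.2, 79.6]
tcp_rot: [-3.142, -0.0, 3.034]
contact_force: [-0.2, 0.5, -0.3]
opening: 0.392
grasp_force: 31.0
```

Emit:
{"op": "step_arm", "data": {
  "moves": [
    {"tx": 0,"ty": 0,"tz": 0.04,"ax": 0,"ay": 0,"az": 0},
    {"tx": 0,"ty": 0,"tz": 0,"ax": 0,"ay": 0,"az": 0}
  ]
}}

```text
clock: 8.6
eef_pos: [555.6, 87.2, 79.2]
tcp_rot: [3.142, 0.0, 3.034]
contact_force: [-1.4, 0.3, 5.2]
opening: 0.391
grasp_force: 31.5
```

Emit:
{"op": "step_arm", "data": {
  "moves": [
    {"tx": 0,"ty": 0,"tz": 0,"ax": 0,"ay": 0,"az": 0},
    {"tx": 0,"ty": 0,"tz": 0,"ax": 0,"ay": 0,"az": 0},
    {"tx": 0,"ty": 0,"tz": 0,"ax": 0,"ay": 0,"az": 0}
  ],
  "gripper": 0.6
}}

```text
clock: 8.98
eef_pos: [555.5, 87.2, 78.7]
tcp_rot: [-3.142, -0.0, 3.034]
contact_force: [-0.6, -0.5, 1.0]
opening: 0.601
grasp_force: 0.0
```

Emit:
{"op": "step_arm", "data": {
  "moves": [
    {"tx": 0,"ty": 0,"tz": -0.4,"ax": 0,"ay": 0,"az": 0},
    {"tx": 0,"ty": 0,"tz": -0.8,"ax": 0,"ay": 0,"az": 0},
    {"tx": 0,"ty": 0,"tz": -0.8,"ax": 0,"ay": 0,"az": 0},
    {"tx": 0,"ty": 0,"tz": -0.8,"ax": 0,"ay": 0,"az": 0},
    {"tx": 0,"ty": 0,"tz": 0,"ax": 0,"ay": 0,"az": 0}
  ]
}}

```text
clock: 9.6
eef_pos: [556.7, 87.4, 150.7]
tcp_rot: [3.141, 0.003, 3.034]
contact_force: [0.6, -0.1, -1.1]
opening: 0.597
grasp_force: 0.0
```

Run:
```python
from h import *
p,d,i=grab('scene');s=r.sense();print(s['eef_pos'],s['opening'])
cv2.imwrite('pics/s3.png',cv2.cvtColor(cv2.resize(p[180:330,280:480],None,fx=3,fy=3,interpolation=cv2.INTER_CUBIC),cv2.COLOR_RGB2BGR))
A2=A+1.3*EX-0.5*EY
def l2(x,y,z): return np.r_[A2+EX*x+EY*y,z]
t=l2(-63.64,-63.64,140)
print(t)
st=plan([(l2(-100,10,140),rot(198)),(t,rot(218.8)),(np.r_[t[:2],83],None)])
arc=[]
for a in np.arange(235,134,-10)-10+0: 
    if a<135: break
    arc.append(a)
p0,q0=np.r_[t[:2],83],rot(218.8)
# one arc row, 9 deg
ang=np.deg2rad(225-9); n=l2(90*np.cos(ang),90*np.sin(ang),83)
print('arc row');plan([(n,rot(218.8-9))],start=(p0,q0))
```

```text
[555.94954284  87.24280433 149.53524557] 0.6049639742060812
[481.19755023 -33.68216299 140.        ]
[{"tx": 0.78, "ty": -0.44, "tz": 0.07, "az": -0.054}, {"tx": 0.82, "ty": -0.37, "tz": 0.08, "az": -0.053}, {"tx": 0.84, "ty": -0.3, "tz": 0.07, "ay": 0.001, "az": -0.054}, {"tx": 0.86, "ty": -0.22, "tz": 0.08, "az": -0.054}, {"tx": 0.89, "ty": -0.16, "tz": 0.08, "az": -0.053}]
[]
--
[{"tx": -0.03, "ty": -0.82, "az": -0.058}, {"tx": 0.04, "ty": -0.82, "az": -0.058}, {"tx": 0.12, "ty": -0.81, "az": -0.058}, {"tx": 0.19, "ty": -0.8, "az": -0.058}]
--
[{"tz": 0.76}, {"tz": 0.76}, {"tz": 0.76}]
--
arc row
[{"tx": -0.04, "ty": 0.56, "az": 0.1}]
--
```

View pics/s3.png

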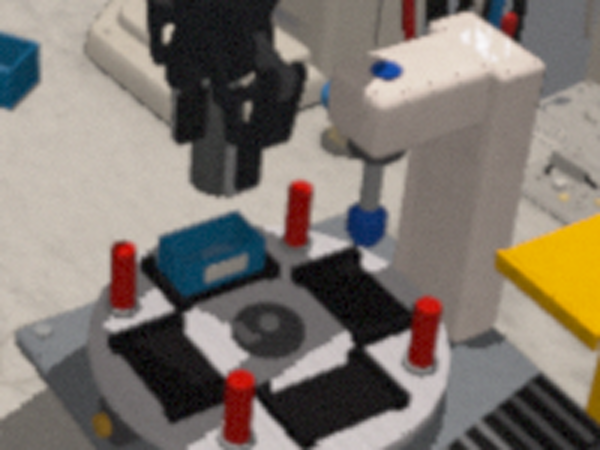

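The tray is seated level in the left nest (crop ~212,255). Now I'll move to the front-right post and straddle it.

Emit:
{"op": "step_arm", "data": {
  "moves": [
    {"tx": 0.78,"ty": -0.44,"tz": 0.07,"ax": 0,"ay": 0,"az": -0.054},
    {"tx": 0.82,"ty": -0.37,"tz": 0.07,"ax": 0,"ay": 0,"az": -0.054},
    {"tx": 0.84,"ty": -0.3,"tz": 0.07,"ax": 0,"ay": 0,"az": -0.054},
    {"tx": 0.86,"ty": -0.22,"tz": 0.07,"ax": 0,"ay": 0,"az": -0.054},
    {"tx": 0.89,"ty": -0.16,"tz": 0.08,"ax": 0,"ay": 0,"az": -0.053}
  ]
}}

```text
clock: 10.28
eef_pos: [451.3, 42.9, 138.9]
tcp_rot: [3.141, -0.001, -2.824]
contact_force: [0.4, -0.5, -0.4]
opening: 0.603
grasp_force: 0.0
```

Emit:
{"op": "step_arm", "data": {
  "moves": [
    {"tx": -0.03,"ty": -0.82,"tz": 0,"ax": 0,"ay": 0,"az": -0.058},
    {"tx": 0.04,"ty": -0.82,"tz": 0,"ax": 0,"ay": 0,"az": -0.058},
    {"tx": 0.12,"ty": -0.81,"tz": 0,"ax": 0,"ay": 0,"az": -0.058},
    {"tx": 0.19,"ty": -0.8,"tz": 0,"ax": 0,"ay": 0,"az": -0.058},
    {"tx": 0,"ty": 0,"tz": 0,"ax": 0,"ay": 0,"az": 0}
  ],
  "gripper": 0.45
}}

```text
clock: 10.9
eef_pos: [480.9, -34.6, 139.1]
tcp_rot: [3.141, -0.001, -2.464]
contact_force: [0.6, 0.7, 0.3]
opening: 0.449
grasp_force: 0.0
```

Run:
```python
from h import *
p,d,i=grab('scene');s=r.sense();print(s['eef_pos'],s['tcp_rot'],s['opening'])
```

```text
[480.41859239 -34.00833025 139.0576496 ] [ 3.14054694e+00 -9.03264088e-04 -2.46487583e+00] 0.4515791418721517
```

Emit:
{"op": "step_arm", "data": {
  "moves": [
    {"tx": 0,"ty": 0,"tz": 0.74,"ax": 0,"ay": 0,"az": 0},
    {"tx": 0,"ty": 0,"tz": 0.74,"ax": 0,"ay": 0,"az": 0},
    {"tx": 0,"ty": 0,"tz": 0.72,"ax": 0,"ay": 0,"az": 0},
    {"tx": 0,"ty": 0,"tz": 0,"ax": 0,"ay": 0,"az": 0}
  ]
}}

```text
clock: 11.45
eef_pos: [479.4, -33.1, 83.5]
tcp_rot: [3.139, -0.002, -2.463]
contact_force: [-0.7, 0.4, -0.7]
opening: 0.449
grasp_force: 0.0
```

Emit:
{"op": "step_arm", "data": {
  "moves": [
    {"tx": -0.04,"ty": 0.56,"tz": 0,"ax": 0,"ay": 0,"az": 0.1},
    {"tx": -0.044,"ty": 0.563,"tz": 0,"ax": 0,"ay": 0,"az": 0.1}
  ]
}}

```text
clock: 11.7
eef_pos: [468.2, -10.0, 85.3]
tcp_rot: [-3.139, 0.003, -2.781]
contact_force: [6.8, -10.5, -8.0]
opening: 0.452
grasp_force: 5.9
```

Emit:
{"op": "step_arm", "data": {
  "moves": [
    {"tx": -0.044,"ty": 0.563,"tz": 0,"ax": 0,"ay": 0,"az": 0.1},
    {"tx": -0.044,"ty": 0.563,"tz": 0,"ax": 0,"ay": 0,"az": 0.1},
    {"tx": -0.044,"ty": 0.563,"tz": 0,"ax": 0,"ay": 0,"az": 0.1},
    {"tx": -0.044,"ty": 0.563,"tz": 0,"ax": 0,"ay": 0,"az": 0.1}
  ]
}}

```text
clock: 12.2
eef_pos: [465.1, 45.9, 85.7]
tcp_rot: [-3.141, 0.003, 2.874]
contact_force: [3.8, -10.3, -1.2]
opening: 0.449
grasp_force: 4.3
```

Emit:
{"op": "step_arm", "data": {
  "moves": [
    {"tx": -0.044,"ty": 0.563,"tz": 0,"ax": 0,"ay": 0,"az": 0.1},
    {"tx": -0.044,"ty": 0.563,"tz": 0,"ax": 0,"ay": 0,"az": 0.1},
    {"tx": -0.044,"ty": 0.563,"tz": 0,"ax": 0,"ay": 0,"az": 0.1},
    {"tx": -0.044,"ty": 0.563,"tz": 0,"ax": 0,"ay": 0,"az": 0.1},
    {"tx": 0,"ty": 0,"tz": 0,"ax": 0,"ay": 0,"az": 0}
  ]
}}

```text
clock: 12.82
eef_pos: [494.9, 93.4, 85.4]
tcp_rot: [3.14, 0.0, 2.251]
contact_force: [-0.6, 0.7, -0.3]
opening: 0.448
grasp_force: 0.0
```

Run:
```python
from h import *
p,d,i=grab('scene');s=r.sense();print(s['eef_pos'],s['tcp_rot'],s['contact_force'])
print((s['eef_pos'][:2]-A)@EX,(s['eef_pos'][:2]-A)@EY)
cv2.imwrite('pics/s4.png',cv2.cvtColor(cv2.resize(p[180:330,280:480],None,fx=3,fy=3,interpolation=cv2.INTER_CUBIC),cv2.COLOR_RGB2BGR))
```

```text
[494.28022923  93.0011308   85.2086342 ] [3.14111185e+00 9.72578326e-05 2.25384888e+00] [ 0.72616911  0.11768185 -0.3551602 ]
-63.01555616698635 63.21523954694376
```

View pics/s4.png

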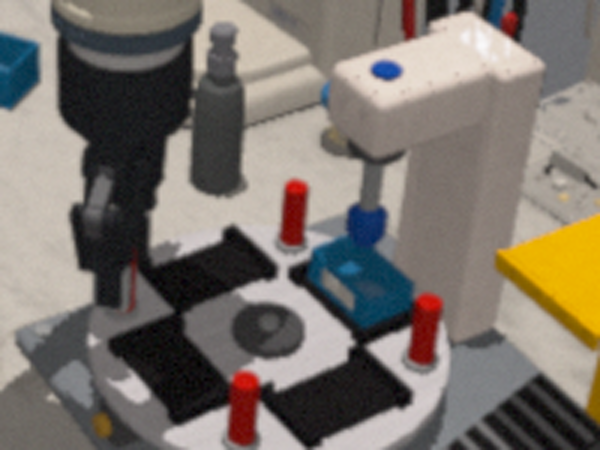

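Emit:
{"op": "step_arm", "data": {
  "moves": [
    {"tx": 0,"ty": 0,"tz": -0.8,"ax": 0,"ay": 0,"az": 0},
    {"tx": 0,"ty": 0,"tz": -0.9,"ax": 0,"ay": 0,"az": 0},
    {"tx": 0,"ty": 0,"tz": -0.9,"ax": 0,"ay": 0,"az": 0},
    {"tx": 0,"ty": 0,"tz": -0.9,"ax": 0,"ay": 0,"az": 0}
  ]
}}

```text
clock: 13.38
eef_pos: [493.5, 92.3, 173.1]
tcp_rot: [-3.141, -0.0, 2.254]
contact_force: [0.3, -0.4, -0.1]
opening: 0.455
grasp_force: 0.0
```

```bash
cat >> h.py <<'E'
A2=A+1.3*EX-0.5*EY
def l2(x,y,z): return np.r_[A2+EX*x+EY*y,z]
def tol(P): return np.stack([(P[...,:2]-A2)@EX,(P[...,:2]-A2)@EY,P[...,2]],-1)
def posts(n='top'):
    p,d,i=grab(n);h=cv2.cvtColor(p,cv2.COLOR_RGB2HSV).astype(int)
    m=((h[...,0]<8)|(h[...,0]>172))&(h[...,1]>150)&(h[...,2]>80); m[:190]=0;m[310:]=0;m[:,:325]=0;m[:,450:]=0
    for _,s,c in blobs(m,10):
        q=ray(n,*c,93)[:2]-A; print('post',np.linalg.norm(q).round(1),np.degrees(np.arctan2(q@EY,q@EX)).round(1))
E
python3 - <<'E'
from h import *
posts()
z=np.load('scene0.npz');L=tol(z['W'])
for x in range(10,100,10):
    m=(abs(L[...,0]-x)<4)&(abs(L[...,1]+155)<20)&(L[...,2]>15)&(L[...,2]<140)
    print(x,m.sum(),np.nanmedian(L[...,2][m]).round(1),'exp',32+x*np.tan(np.deg2rad(25)))
m=(L[...,0]>30)&(L[...,0]<60)&(abs(L[...,1]+155)<60)&(L[...,2]>40)&(L[...,2]<85);print(np.nanpercentile(L[...,1][m],[3,97]))
z=np.load('top0.npz');L=tol(z['W'])
for x in range(10,50,10):
    m=(abs(L[...,0]-x)<4)&(abs(L[...,1]+155)<20)&(L[...,2]>15)
    print('top',x,m.sum(),np.nanmedian(L[...,2][m]).round(1))
s=np.sin(np.deg2rad(45));dd=np.r_[EX*s,-s]
def tcp(x,zz,back): return l2(x,-155,zz)-dd*(25+back)
s0=r.sense();print(s0['eef_pos'])
plan([(l2(-150,-60,190),rot(173.8,0)),(tcp(72.5,65.8,90),rot(173.8,45)),(tcp(72.5,65.8,8),None)])
E
```

```text
post 94.2 -44.6
10 127 43.0 exp 36.66307658154999
20 163 48.2 exp 41.326153163099974
30 118 56.8 exp 45.98922974464996
40 134 61.0 exp 50.65230632619995
50 138 66.1 exp 55.31538290774993
60 127 70.7 exp 59.978459489299915
70 141 75.0 exp 64.6415360708499
80 168 79.7 exp 69.3046126523999
90 108 81.9 exp 73.96768923394987
[-184.30395324  -98.54698927]
top 10 77 40.7
top 20 85 46.1
top 30 78 54.0
top 40 77 58.9
[495.02506388  92.6383588  175.76477224]
[{"tx": -0.14, "ty": -0.85, "tz": -0.08, "az": -0.071}, {"tx": -0.05, "ty": -0.86, "tz": -0.09, "az": -0.071}, {"tx": 0.04, "ty": -0.86, "tz": -0.08, "ax": 0.001, "ay": 0.001, "az": -0.071}, {"tx": 0.14, "ty": -0.85, "tz": -0.08, "az": -0.071}, {"tx": 0.24, "ty": -0.83, "tz": -0.09, "az": -0.071}]
[{"tx": 0.32, "ty": -0.79, "tz": -0.08, "az": -0.071}, {"tx": 0.42, "ty": -0.76, "tz": -0.08, "ay": 0.001, "az": -0.071}]
--
[{"tx": -0.71, "ty": -0.48, "tz": 0.21, "ay": -0.063}, {"tx": -0.68, "ty": -0.47, "tz": 0.29, "ay": -0.062}, {"tx": -0.65, "ty": -0.48, "tz": 0.34, "ay": -0.063}, {"tx": -0.61, "ty": -0.47, "tz": 0.41, "ay": -0.062}, {"tx": -0.57, "ty": -0.48, "tz": 0.47, "ay": -0.063}]
[{"tx": -0.52, "ty": -0.47, "tz": 0.52, "ay": -0.062}, {"tx": -0.47, "ty": -0.48, "tz": 0.57, "ax": 0.001, "ay": -0.063}, {"tx": -0.41, "ty": -0.47, "tz": 0.62, "ay": -0.062}]
--
[{"tz": 0.82}, {"tz": 0.82}, {"tz": 0.82}, {"tz": 0.82}]
--
```

Run:
```python
from h import *
s=np.sin(np.deg2rad(45));dd=np.r_[EX*s,-s]
def tcp(x,zz,back): return l2(x,-155,zz)-dd*(25+back)
print([tcp(68,75,b).round(1) for b in (90,10,0)])
plan([(l2(-150,-60,190),rot(173.8,0)),(tcp(68,75,85),rot(173.8,45)),(tcp(68,75,10),None)])
```

```text
[array([ 521.4, -129.9,  156.3]), array([ 577.6, -136.1,   99.7]), array([ 584.6, -136.8,   92.7])]
[{"tx": -0.14, "ty": -0.85, "tz": -0.08, "az": -0.071}, {"tx": -0.05, "ty": -0.86, "tz": -0.09, "az": -0.071}, {"tx": 0.04, "ty": -0.86, "tz": -0.08, "ax": 0.001, "ay": 0.001, "az": -0.071}, {"tx": 0.14, "ty": -0.85, "tz": -0.08, "az": -0.071}, {"tx": 0.24, "ty": -0.83, "tz": -0.09, "az": -0.071}]
[{"tx": 0.32, "ty": -0.79, "tz": -0.08, "az": -0.071}, {"tx": 0.42, "ty": -0.76, "tz": -0.08, "ay": 0.001, "az": -0.071}]
--
[{"tx": -0.8, "ty": -0.54, "tz": 0.21, "ay": -0.071}, {"tx": -0.77, "ty": -0.55, "tz": 0.3, "ay": -0.072}, {"tx": -0.74, "ty": -0.54, "tz": 0.39, "ay": -0.071}, {"tx": -0.68, "ty": -0.54, "tz": 0.46, "ay": -0.072}, {"tx": -0.63, "ty": -0.55, "tz": 0.54, "ay": -0.071}]
[{"tx": -0.57, "ty": -0.54, "tz": 0.61, "ax": 0.001, "ay": -0.072}, {"tx": -0.49, "ty": -0.54, "tz": 0.66, "ay": -0.071}]
--
[{"tz": 0.75}, {"tz": 0.75}, {"tz": 0.75}, {"tz": 0.75}]
--
```

Emit:
{"op": "step_arm", "data": {
  "moves": [
    {"tx": -0.14,"ty": -0.85,"tz": -0.08,"ax": 0,"ay": 0,"az": -0.071},
    {"tx": -0.05,"ty": -0.86,"tz": -0.08,"ax": 0,"ay": 0,"az": -0.071},
    {"tx": 0.04,"ty": -0.86,"tz": -0.08,"ax": 0,"ay": 0,"az": -0.071},
    {"tx": 0.14,"ty": -0.85,"tz": -0.08,"ax": 0,"ay": 0,"az": -0.071},
    {"tx": 0.24,"ty": -0.83,"tz": -0.09,"ax": 0,"ay": 0,"az": -0.071}
  ],
  "gripper": 0
}}

```text
clock: 14.05
eef_pos: [421.9, 11.2, 182.3]
tcp_rot: [-3.142, -0.0, 2.814]
contact_force: [1.0, -0.3, -0.3]
opening: 0.003
grasp_force: 0.0
```

Emit:
{"op": "step_arm", "data": {
  "moves": [
    {"tx": 0.32,"ty": -0.79,"tz": -0.08,"ax": 0,"ay": 0,"az": -0.071},
    {"tx": 0.42,"ty": -0.76,"tz": -0.08,"ax": 0,"ay": 0,"az": -0.071},
    {"tx": 0,"ty": 0,"tz": 0,"ax": 0,"ay": 0,"az": 0}
  ]
}}

```text
clock: 14.42
eef_pos: [393.3, -21.1, 186.3]
tcp_rot: [3.142, -0.001, 3.031]
contact_force: [0.5, 0.4, 0.0]
opening: -0.001
grasp_force: 0.0
```

Emit:
{"op": "step_arm", "data": {
  "moves": [
    {"tx": -0.8,"ty": -0.54,"tz": 0.21,"ax": 0,"ay": -0.071,"az": 0},
    {"tx": -0.77,"ty": -0.54,"tz": 0.3,"ax": 0,"ay": -0.072,"az": 0},
    {"tx": -0.74,"ty": -0.54,"tz": 0.39,"ax": 0,"ay": -0.071,"az": 0},
    {"tx": -0.68,"ty": -0.54,"tz": 0.46,"ax": 0,"ay": -0.072,"az": 0},
    {"tx": -0.63,"ty": -0.55,"tz": 0.54,"ax": 0,"ay": -0.071,"az": 0}
  ]
}}

```text
clock: 15.05
eef_pos: [479.9, -84.9, 162.3]
tcp_rot: [3.121, 0.512, 3.032]
contact_force: [-0.4, 1.8, 0.6]
opening: 0.002
grasp_force: 0.0
```

Emit:
{"op": "step_arm", "data": {
  "moves": [
    {"tx": -0.57,"ty": -0.54,"tz": 0.61,"ax": 0,"ay": -0.072,"az": 0},
    {"tx": -0.49,"ty": -0.54,"tz": 0.66,"ax": 0,"ay": -0.071,"az": 0},
    {"tx": 0,"ty": 0,"tz": 0,"ax": 0,"ay": 0,"az": 0}
  ]
}}

```text
clock: 15.42
eef_pos: [497.4, -84.3, 166.7]
tcp_rot: [3.089, 0.581, 3.028]
contact_force: [0.0, -0.7, -0.5]
opening: -0.001
grasp_force: 0.0
```

Run:
```python
from h import *
posts()
p,d,i=grab('scene','s5.png');s=r.sense();print(s['eef_pos'],s['opening'],s['qpos'].round(2))
s_=np.sin(np.deg2rad(45));dd=np.r_[EX*s_,-s_]
plan([(l2(68,-155,75)-dd*35,rot(173.8,45))])
```

```text
post 90.1 45.7
post 89.9 -43.8
post 89.6 135.8
post 88.7 -134.1
[496.96195209 -84.10339146 166.57897915] -0.0016269639458114497 [-0.25  0.13  2.35  0.93  0.16 -2.62]
[{"tx": -0.28, "ty": -0.38, "tz": 0.8, "ax": 0.006, "ay": -0.026, "az": -0.001}, {"tx": -0.25, "ty": -0.38, "tz": 0.82, "ax": 0.007, "ay": -0.026, "az": -0.001}, {"tx": -0.21, "ty": -0.37, "tz": 0.84, "ax": 0.006, "ay": -0.027, "az": -0.001}, {"tx": -0.18, "ty": -0.36, "tz": 0.84, "ax": 0.006, "ay": -0.026, "az": -0.001}, {"tx": -0.14, "ty": -0.35, "tz": 0.86, "ax": 0.007, "ay": -0.026, "az": -0.001}]
[]
--
```

View pics/s5.png

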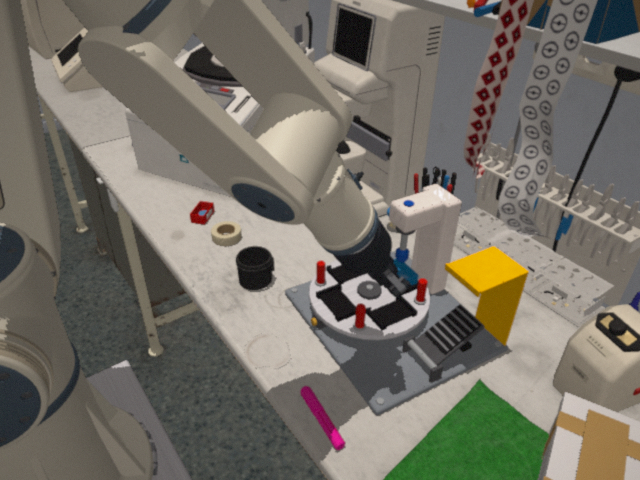

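The table has clicked in with the tray under the nozzle (posts within 1° of the detent). The arm, however, ran into its wrist singularity (q5→0.16). I'll model the kinematics so the wrist can be flipped cleanly.

```bash
cat >> h.py <<'E'
def ori(q,off=np.pi/2): 
    return R.from_euler('ZYZYZ',[q[0],q[1]+q[2],q[3],q[4],q[5]+off])
def fk(q,L):
    h,a,L1,L2,b,L3=L
    s1=q[1];s=q[1]+q[2]
    u=lambda t:np.array([np.sin(t),0,np.cos(t)])
    w=np.array([a,0,h])+L1*u(s1)+L2*u(s)+b*u(s-np.pi/2)
    o=ori(q);return R.from_euler('z',q[0]).apply(w)+o.apply([0,0,L3]),o
E
python3 - <<'E'
from h import *
s=r.sense();Q=[np.array([1.26463658,.353627228,1.63415392,5.8e-6,1.15520779,-.00241]),s['qpos']]
T=[R.from_euler('xyz',[-3.14019638,-8.7e-6,2.83784138]),R.from_euler('xyz',s['tcp_rot'])]
for off in(np.pi/2,-np.pi/2):
    print(off,[np.degrees((ori(q,off).inv()*t).magnitude()).round(2) for q,t in zip(Q,T)])
z=T[1].apply([0,0,1]);c=R.from_euler('z',-s['qpos'][0]).apply(z);print('tool z in arm plane',c)
P=[[186.805,595.95,255.57],s['eef_pos']]
for L3 in(180,220,260,300):
    # solve h, L1=?, L2 from 4 eqs with a=b=0
    from scipy.optimize import least_squares
    f=lambda v:np.concatenate([(fk(q,[v[0],0,v[1],v[2],0,L3])[0]-p) for q,p in zip(Q,P)])
    S=least_squares(f,[340,460,460]);print(L3,S.x.round(1),S.fun.round(1))
E
```

```text
Traceback (most recent call last):
  File "h.py", line 58, in ori
    return R.from_euler('ZYZYZ',[q[0],q[1]+q[2],q[3],q[4],q[5]+off])
           ~~~~~~~~~~~~^^^^^^^^^^^^^^^^^^^^^^^^^^^^^^^^^^^^^^^^^^^^^
  File "scipy/spatial/transform/_rotation.pyx", line 1413, in scipy.spatial.transform._rotation.Rotation.from_euler
ValueError: Expected axis specification to be a non-empty string of upto 3 characters, got ZYZYZ
```

Emit:
{"op": "step_arm", "data": {
  "moves": [
    {"tx": 0,"ty": 0,"tz": -0.5,"ax": 0,"ay": 0.09,"az": 0},
    {"tx": 0,"ty": 0,"tz": -0.5,"ax": 0,"ay": 0.09,"az": 0},
    {"tx": 0,"ty": 0,"tz": -0.5,"ax": 0,"ay": 0.09,"az": 0},
    {"tx": 0,"ty": 0,"tz": -0.5,"ax": 0,"ay": 0.09,"az": 0},
    {"tx": 0,"ty": 0,"tz": 0,"ax": 0,"ay": 0,"az": 0}
  ]
}}

```text
clock: 16.15
eef_pos: [489.2, -73.2, 204.6]
tcp_rot: [3.064, 0.154, 3.075]
contact_force: [0.2, -0.0, 0.5]
opening: 0.006
grasp_force: 0.0
```

```bash
sed -i "s/    return R.from_euler('ZYZYZ'.*/    return R.from_euler('ZYZ',[q[0],q[1]+q[2],q[3]])*R.from_euler('YZ',[q[4],q[5]+off])/" h.py
python3 - <<'E'
from h import *
from scipy.optimize import least_squares
s=r.sense();print(s['eef_pos'],s['tcp_rot'],s['qpos'].round(3))
Q=[np.array([1.26463658,.353627228,1.63415392,5.8e-6,1.15520779,-.00241]),s['qpos']]
T=[R.from_euler('xyz',[-3.14019638,-8.7e-6,2.83784138]),R.from_euler('xyz',s['tcp_rot'])]
for off in(np.pi/2,-np.pi/2,0,np.pi):
    print(off,[np.degrees((ori(q,off).inv()*t).magnitude()).round(2) for q,t in zip(Q,T)])
P=[[186.805,595.95,255.57],s['eef_pos']]
for L3 in(180,220,260,300):
    f=lambda v:np.concatenate([(fk(q,[v[0],0,v[1],v[2],0,L3])[0]-p) for q,p in zip(Q,P)])
    S=least_squares(f,[340,460,460]);print(L3,S.x.round(1),S.fun.round(1))
E
```

```text
[489.21755409 -73.22508203 204.60949485] [3.06445945 0.15426608 3.07517917] [-0.215  0.148  2.052  0.138  0.805 -1.814]
1.5707963267948966 [np.float64(0.0), np.float64(0.0)]
-1.5707963267948966 [np.float64(180.0), np.float64(180.0)]
0 [np.float64(90.0), np.float64(90.0)]
3.141592653589793 [np.float64(90.0), np.float64(90.0)]
180 [113.7 551.6 475.9] [  1.8   0.8   2.8  -5.3 -14.3  -2.8]
220 [126.8 574.3 466.5] [  1.6   0.    1.1  -3.2 -10.7  -1.1]
260 [139.9 597.  457. ] [ 1.3 -0.7 -0.6 -1.1 -7.1  0.6]
300 [153.1 619.8 447.6] [ 1.1 -1.5 -2.4  1.1 -3.6  2.4]
```

Emit:
{"op": "step_arm", "data": {
  "moves": [
    {"tx": 0,"ty": 0,"tz": 0,"ax": 0,"ay": 0,"az": 0.118},
    {"tx": 0,"ty": 0,"tz": 0,"ax": 0,"ay": 0,"az": 0.118},
    {"tx": 0,"ty": 0,"tz": 0,"ax": 0,"ay": 0,"az": 0.118},
    {"tx": 0,"ty": 0,"tz": 0,"ax": 0,"ay": 0,"az": 0.118},
    {"tx": 0,"ty": 0,"tz": 0,"ax": 0,"ay": 0,"az": 0.118}
  ]
}}

```text
clock: 16.77
eef_pos: [485.8, -72.3, 202.1]
tcp_rot: [2.972, 0.028, 2.145]
contact_force: [-1.0, -0.2, -0.2]
opening: 0.003
grasp_force: 0.0
```

Emit:
{"op": "step_arm", "data": {
  "moves": [
    {"tx": 0,"ty": 0,"tz": 0,"ax": 0,"ay": 0,"az": 0.118},
    {"tx": 0,"ty": 0,"tz": 0,"ax": 0,"ay": 0,"az": 0.118},
    {"tx": 0,"ty": 0,"tz": 0,"ax": 0,"ay": 0,"az": 0.118},
    {"tx": 0,"ty": 0,"tz": 0,"ax": 0,"ay": 0,"az": 0.118},
    {"tx": 0,"ty": 0,"tz": 0,"ax": 0,"ay": 0,"az": 0.118}
  ]
}}

```text
clock: 17.4
eef_pos: [485.9, -72.3, 202.1]
tcp_rot: [3.017, -0.119, 1.228]
contact_force: [-0.7, -0.1, 0.1]
opening: -0.002
grasp_force: 0.0
```

Emit:
{"op": "step_arm", "data": {
  "moves": [
    {"tx": 0,"ty": 0,"tz": 0,"ax": 0,"ay": 0,"az": 0.118},
    {"tx": 0,"ty": 0,"tz": 0,"ax": 0,"ay": 0,"az": 0.118},
    {"tx": 0,"ty": 0,"tz": 0,"ax": 0,"ay": 0,"az": 0.118},
    {"tx": 0,"ty": 0,"tz": 0,"ax": 0,"ay": 0,"az": 0.118},
    {"tx": 0,"ty": 0,"tz": 0,"ax": 0,"ay": 0,"az": 0.118}
  ]
}}

```text
clock: 18.02
eef_pos: [485.9, -72.3, 202.1]
tcp_rot: [-3.121, -0.171, 0.292]
contact_force: [-0.2, 0.1, -0.5]
opening: -0.0
grasp_force: 0.0
```

Emit:
{"op": "step_arm", "data": {
  "moves": [
    {"tx": 0,"ty": 0,"tz": 0,"ax": 0,"ay": 0,"az": 0.118},
    {"tx": 0,"ty": 0,"tz": 0,"ax": 0,"ay": 0,"az": 0.118},
    {"tx": 0,"ty": 0,"tz": 0,"ax": 0,"ay": 0,"az": 0}
  ]
}}

```text
clock: 18.4
eef_pos: [486.0, -72.2, 202.4]
tcp_rot: [-3.061, -0.151, -0.075]
contact_force: [0.3, 0.4, -0.9]
opening: 0.001
grasp_force: 0.0
```

Run:
```python
from h import *
from scipy.optimize import least_squares
s=r.sense();print(s['clock'],repr(s['eef_pos']),s['tcp_rot'],repr(s['qpos']))
Q=[np.array([1.26463658,.353627228,1.63415392,5.8e-6,1.15520779,-.00241]),s['qpos'],np.array([-.215,.148,2.052,.138,.805,-1.814]),np.array([-.25,.13,2.35,.93,.16,-2.62])]
P=[[186.805,595.95,255.57],s['eef_pos'],[489.2,-73.2,204.6],[496.96,-84.1,166.58]]
f=lambda v:np.concatenate([(fk(q,[v[0],0,v[1],v[2],0,v[3]])[0]-p) for q,p in zip(Q,P)])
S=least_squares(f,[340,460,460,280]);print(S.x.round(1),S.fun.round(1))
f=lambda v:np.concatenate([(fk(q,v)[0]-p) for q,p in zip(Q,P)])
S=least_squares(lambda v:np.r_[f(v),v[1]*.01,v[4]*.01],[340,0,460,460,0,280]);print(S.x.round(1),S.fun.round(1))
```

```text
18.4 array([485.95458575, -72.22397852, 202.37364023]) [-3.06055234 -0.15131166 -0.07512154] array([-0.21613313,  0.14743368,  2.05896745,  0.14140313,  0.80168101,
        1.33199653])
[128.  630.6 443.7 287. ] [ 1.2 -1.3 -2.7 -2.  -4.3  3.2 -2.5 -3.9  3.2  3.2 -5.8 -3.7]
[308.9  -2.9 569.4 498.8 -62.6 328.1] [ 1.4 -0.4  0.1 -0.1 -0.4 -0.1 -0.1 -0.3  0.   0.2  0.4  0.  -0.  -0.6]
```

```bash
cat >> h.py <<'E'
from scipy.optimize import least_squares
LK=[308.9,-2.9,569.4,498.8,-62.6,328.1]
LO=np.array([-2.63,-.92,.06,-1.3,0,-3.02]);HI=np.array([2.63,2.1,2.66,4.44,2.69,3.02])
def ik(p,o,q0):
    f=lambda q:np.r_[(fk(q,LK)[0]-p)/100,(fk(q,LK)[1].inv()*o).as_rotvec()]
    return least_squares(f,np.clip(q0,LO+.01,HI-.01),bounds=(LO,HI))
def tilt(lean,yaw): # yaw 173.8 or -6.2 family: tool z leaned toward +local x
    o=rot(yaw); ax=np.r_[EY,0]; return R.from_rotvec(-ax*np.deg2rad(lean))*o
def pedal(lean,back,x=68,z=75):
    s=np.deg2rad(lean);dd=np.r_[EX*np.sin(s),-np.cos(s)];return l2(x,-155,z)-dd*(25+back)
E
python3 - <<'E'
from h import *
print(tilt(40,-6.2).apply([0,0,1]))
for lean in(35,40,45):
  for yaw in(-6.2,173.8,83.8,-96.2,40,-50):
    for back in(60,0,-20):
      best=None
      for q4 in(0,1.5,3.14):
        for q6 in(-2,0,2):
          S=ik(pedal(lean,back),tilt(lean,yaw),[-.22,.5,2.2,q4,.4,q6])
          if best is None or S.cost<best.cost:best=S
      if best.cost<1e-6: print(lean,yaw,back,best.x.round(2))
E
```

```text
[ 0.63902792 -0.06942065 -0.76604444]
35 -6.2 60 [-0.3   0.27  2.26  1.49  0.11 -0.07]
35 -6.2 0 [-0.28  0.42  2.21  2.31  0.14 -0.88]
35 -6.2 -20 [-0.28  0.46  2.19  2.45  0.15 -1.03]
35 173.8 0 [-0.28  0.42  2.21  2.31  0.14  2.26]
35 173.8 -20 [-0.28  0.46  2.19  2.45  0.15  2.12]
35 83.8 60 [-0.3   0.27  2.26  1.49  0.11 -1.64]
35 83.8 0 [-0.28  0.42  2.21  2.31  0.14 -2.45]
35 83.8 -20 [-0.28  0.46  2.19  2.45  0.15 -2.6 ]
35 -96.2 60 [-0.3   0.27  2.26  1.49  0.11  1.5 ]
35 -96.2 0 [-0.28  0.42  2.21  2.31  0.14  0.69]
35 -96.2 -20 [-0.28  0.46  2.19  2.45  0.15  0.54]
35 40 60 [-0.3   0.27  2.26  1.49  0.11 -0.88]
35 40 0 [-0.28  0.42  2.21  2.31  0.14 -1.69]
35 40 -20 [-0.28  0.46  2.19  2.45  0.15 -1.83]
35 -50 60 [-0.3   0.27  2.26  1.49  0.11  0.69]
35 -50 0 [-0.28  0.42  2.21  2.31  0.14 -0.12]
35 -50 -20 [-0.28  0.46  2.19  2.45  0.15 -0.26]
40 -6.2 60 [-0.31  0.29  2.33  2.46  0.21 -1.05]
40 -6.2 0 [-0.29  0.44  2.27  2.7   0.28 -1.28]
40 -6.2 -20 [-0.29  0.49  2.24  2.74  0.3  -1.32]
40 173.8 60 [-0.31  0.29  2.33  2.46  0.21  2.09]
40 173.8 0 [-0.29  0.44  2.27  2.7  
[... 824 characters left out ...]
 2.71  0.38  1.82]
45 173.8 0 [-0.31  0.48  2.31  2.81  0.45  1.73]
45 173.8 -20 [-0.3   0.52  2.29  2.84  0.46  1.71]
45 83.8 60 [-0.33  0.33  2.39  2.71  0.38 -2.9 ]
45 83.8 0 [-0.31  0.48  2.31  2.81  0.45 -2.98]
45 83.8 -20 [-0.3   0.52  2.29  2.84  0.46 -3.  ]
45 -96.2 60 [-0.33  0.33  2.39  2.71  0.38  0.25]
45 -96.2 0 [-0.31  0.48  2.31  2.81  0.45  0.16]
45 -96.2 -20 [-0.3   0.52  2.29  2.84  0.46  0.14]
45 40 60 [-0.33  0.33  2.39  2.71  0.38 -2.13]
45 40 0 [-0.31  0.48  2.31  2.81  0.45 -2.22]
45 40 -20 [-0.3   0.52  2.29  2.84  0.46 -2.24]
45 -50 60 [-0.33  0.33  2.39  2.71  0.38 -0.56]
45 -50 0 [-0.31  0.48  2.31  2.81  0.45 -0.65]
45 -50 -20 [-0.3   0.52  2.29  2.84  0.46 -0.67]
```

```bash
cat >> h.py <<'E'
def jpath(q0,q1,n,start):
    """joint-linear path -> tool rows; start=(pos,R)"""
    p,o=start;rows=[];f0=fk(q0,LK)[0]-p
    for k in range(1,n+1):
        q=q0+(q1-q0)*k/n;tp,to=fk(q,LK);tp=tp-f0*(1-k/n)
        d=(o.inv().apply(tp-p)/25).round(2);a=((o.inv()*to).as_rotvec()/(np.pi/2)).round(3)
        p=p+o.apply(d*25);o=o*R.from_rotvec(a*np.pi/2)
        tip=tol(p+o.apply([0,0,25]));
        print(json.dumps(dict(zip(['tx','ty','tz','ax','ay','az'],[float(v) for v in (*d,*a)]))),'| tip',tip.round(0),'turn',np.degrees(np.linalg.norm(a)*np.pi/2).round(1))
    return p,o
E
python3 - <<'E'
from h import *
s=r.sense();q0=s['qpos'];st=(s['eef_pos'],R.from_euler('xyz',s['tcp_rot']))
S=ik(pedal(43,70),tilt(43,-6.2),[-.31,.3,2.35,2.6,.3,-1.2]);print(S.cost,S.x.round(3),pedal(43,70).round(1))
p,o=jpath(q0,S.x,15,st)
print('final err',(p-pedal(43,70)).round(2))
E
```

```text
3.9348373165057857e-19 [-0.329  0.285  2.374  2.604  0.296 -1.215] [ 537.8 -131.7  144.5]
{"tx": 0.2, "ty": -1.22, "tz": 0.33, "ax": 0.065, "ay": 0.026, "az": -0.026} | tip [-45. -65. 173.] turn 6.7
{"tx": 0.37, "ty": -1.0, "tz": 0.31, "ax": 0.056, "ay": 0.035, "az": -0.022} | tip [-37. -37. 173.] turn 6.3
{"tx": 0.5, "ty": -0.74, "tz": 0.27, "ax": 0.043, "ay": 0.043, "az": -0.019} | tip [-25. -14. 175.] turn 5.7
{"tx": 0.57, "ty": -0.49, "tz": 0.22, "ax": 0.031, "ay": 0.048, "az": -0.014} | tip [-11.   2. 180.] turn 5.3
{"tx": 0.59, "ty": -0.22, "tz": 0.18, "ax": 0.018, "ay": 0.05, "az": -0.012} | tip [  5.  11. 185.] turn 4.9
{"tx": 0.56, "ty": 0.03, "tz": 0.14, "ax": 0.005, "ay": 0.049, "az": -0.01} | tip [ 20.  13. 189.] turn 4.5
{"tx": 0.48, "ty": 0.26, "tz": 0.09, "ax": -0.007, "ay": 0.046, "az": -0.007} | tip [ 35.   8. 193.] turn 4.2
{"tx": 0.36, "ty": 0.48, "tz": 0.05, "ax": -0.019, "ay": 0.041, "az": -0.006} | tip [ 47.  -2. 194.] turn 4.1
{"tx": 0.2, "ty": 0.64, "tz": 0.01, "ax": -0.027, "ay": 0.034, "az": -0.004} | tip [ 57. -18. 192.] turn 3.9
{"tx": 0.03, "ty": 0.79, "tz": -0.03, "ax": -0.035, "ay": 0.024, "az": -0.003} | tip [ 63. -37. 188.] turn 3.8
{"tx": -0.17, "ty": 0.87, "tz": -0.06, "ax": -0.04, "ay": 0.015, "az": -0.003} | tip [ 65. -60. 181.] turn 3.9
{"tx": -0.39, "ty": 0.93, "tz": -0.07, "ax": -0.043, "ay": 0.005, "az": -0.002} | tip [ 61. -84. 171.] turn 3.9
{"tx": -0.58, "ty": 0.93, "tz": -0.1, "ax": -0.044, "ay": -0.005, "az": -0.002} | tip [  53. -109.  158.] turn 4.0
{"tx": -0.78, "ty": 0.89, "tz": -0.1, "ax": -0.042, "ay": -0.016, "az": -0.002} | tip [  39. -133.  143.] turn 4.0
{"tx": -0.97, "ty": 0.82, "tz": -0.11, "ax": -0.039, "ay": -0.024, "az": -0.002} | tip [  20. -155.  126.] turn 4.1
final err [-0.1  -0.11 -0.  ]
```

```bash
cat > flip.py <<'E'
from h import *
def path(q0,qe,mid,n,n1,start,pe):
    # wrist joints linear; TCP goes start->mid (n1 rows, held), then to pe ; solve q1..q3
    p,o=start;q=q0.copy();off=fk(q0,LK)[0]-p;p0=p.copy()
    for k in range(1,n+1):
        w=q0[3:]+(qe[3:]-q0[3:])*min(1,k/n)
        tp=p0+(mid-p0)*min(1,k/n1) if k<=n1 else mid+(pe-mid)*(k-n1)/(n-n1)
        f=lambda v:fk(np.r_[v,w],LK)[0]-tp
        v=least_squares(f,q[:3]).x; qn=np.r_[v,w];to=fk(qn,LK)[1]
        d=(o.inv().apply(tp-p)/25).round(2);a=((o.inv()*to).as_rotvec()/(np.pi/2)).round(3)
        p=p+o.apply(d*25);o=o*R.from_rotvec(a*np.pi/2)
        print(json.dumps(dict(zip(['tx','ty','tz','ax','ay','az'],[float(x) for x in (*d,*a)]))),'|tip',tol(p+o.apply([0,0,25])).round(0),'bk',tol(p-o.apply([0,0,150])).round(0),np.degrees(np.linalg.norm(a)*np.pi/2).round(1),'dq',abs(qn-q).max().round(2));q=qn
    return p,o,q
s=r.sense();q0=s['qpos'];st=(s['eef_pos'],R.from_euler('xyz',s['tcp_rot']))
pe=pedal(43,70);S=ik(pe,tilt(43,-6.2),[-.31,.3,2.35,2.6,.3,-1.2])
p,o,q=path(q0,S.x,l2(-55,-135,195),15,9,st,pe)
print(p-pe,np.degrees((o.inv()*tilt(43,-6.2)).magnitude()),q.round(2))
E
python3 flip.py
```

```text
{"tx": -0.01, "ty": 0.15, "tz": 0.02, "ax": 0.057, "ay": 0.036, "az": 0.017} |tip [ -50. -101.  177.] bk [ -85. -131.  346.] 6.3 dq 0.17
{"tx": -0.01, "ty": 0.15, "tz": 0.0, "ax": 0.046, "ay": 0.043, "az": 0.017} |tip [ -48. -103.  178.] bk [ -94. -146.  341.] 5.9 dq 0.17
{"tx": -0.0, "ty": 0.16, "tz": -0.0, "ax": 0.035, "ay": 0.047, "az": 0.015} |tip [ -46. -105.  177.] bk [-105. -157.  334.] 5.4 dq 0.17
{"tx": -0.0, "ty": 0.15, "tz": -0.02, "ax": 0.023, "ay": 0.049, "az": 0.012} |tip [ -45. -108.  178.] bk [-115. -164.  328.] 5.0 dq 0.17
{"tx": 0.0, "ty": 0.15, "tz": -0.02, "ax": 0.012, "ay": 0.049, "az": 0.009} |tip [ -43. -112.  178.] bk [-126. -169.  321.] 4.6 dq 0.17
{"tx": 0.01, "ty": 0.15, "tz": -0.02, "ax": 0.001, "ay": 0.046, "az": 0.003} |tip [ -42. -116.  178.] bk [-135. -171.  315.] 4.1 dq 0.17
{"tx": 0.01, "ty": 0.15, "tz": -0.02, "ax": -0.007, "ay": 0.042, "az": -0.002} |tip [ -40. -120.  178.] bk [-143. -171.  310.] 3.8 dq 0.17
{"tx": 0.02, "ty": 0.15, "tz": -0.02, "ax": -0.015, "ay": 0.036, "az": -0.008} |tip [ -39. -125.  178.] bk [-150. -170.  305.] 3.6 dq 0.17
{"t
[... 353 characters left out ...]
 [ -18. -138.  161.] bk [-140. -164.  284.] 2.9 dq 0.17
{"tx": 0.07, "ty": 0.2, "tz": 0.49, "ax": -0.024, "ay": 0.004, "az": -0.024} |tip [  -8. -142.  152.] bk [-131. -161.  275.] 3.1 dq 0.17
{"tx": 0.06, "ty": 0.18, "tz": 0.5, "ax": -0.024, "ay": -0.001, "az": -0.025} |tip [   1. -146.  143.] bk [-121. -159.  268.] 3.1 dq 0.17
{"tx": 0.05, "ty": 0.17, "tz": 0.5, "ax": -0.024, "ay": -0.006, "az": -0.025} |tip [  11. -151.  135.] bk [-110. -157.  261.] 3.2 dq 0.17
{"tx": 0.06, "ty": 0.15, "tz": 0.5, "ax": -0.023, "ay": -0.009, "az": -0.024} |tip [  20. -155.  126.] bk [ -99. -155.  254.] 3.1 dq 0.17
[0.0174332  0.03006067 0.16012283] 0.033316992537784536 [-0.33  0.28  2.37  2.6   0.3  -1.21]
```

Emit:
{"op": "step_arm", "data": {
  "moves": [
    {"tx": -0.01,"ty": 0.15,"tz": 0.02,"ax": 0.057,"ay": 0.036,"az": 0.017},
    {"tx": -0.01,"ty": 0.15,"tz": 0,"ax": 0.046,"ay": 0.043,"az": 0.017},
    {"tx": 0,"ty": 0.16,"tz": 0,"ax": 0.035,"ay": 0.047,"az": 0.015},
    {"tx": 0,"ty": 0.15,"tz": -0.02,"ax": 0.023,"ay": 0.049,"az": 0.012},
    {"tx": 0,"ty": 0.15,"tz": -0.02,"ax": 0.012,"ay": 0.049,"az": 0.009}
  ]
}}

```text
clock: 19.02
eef_pos: [483.7, -91.5, 198.5]
tcp_rot: [-2.726, -0.462, -0.29]
contact_force: [1.3, 0.5, -0.2]
opening: 0.001
grasp_force: 0.0
```

Emit:
{"op": "step_arm", "data": {
  "moves": [
    {"tx": 0.01,"ty": 0.15,"tz": -0.02,"ax": 0.001,"ay": 0.046,"az": 0.003},
    {"tx": 0.01,"ty": 0.15,"tz": -0.02,"ax": -0.007,"ay": 0.042,"az": -0.002},
    {"tx": 0.02,"ty": 0.15,"tz": -0.02,"ax": -0.015,"ay": 0.036,"az": -0.008},
    {"tx": 0.01,"ty": 0.15,"tz": -0.01,"ax": -0.02,"ay": 0.03,"az": -0.012}
  ]
}}

```text
clock: 19.52
eef_pos: [481.5, -105.9, 194.7]
tcp_rot: [-2.75, -0.691, -0.373]
contact_force: [0.4, 0.7, 0.8]
opening: -0.002
grasp_force: 0.0
```

Run:
```python
from h import *
s=r.sense();print(s['eef_pos'],tol(s['eef_pos']),s['qpos'].round(2))
pe=pedal(43,70)
plan([(pe,tilt(43,-6.2)),(pedal(43,12),None)])
```

```text
[ 481.46801932 -105.85368238  194.66777661] [ -55.5766353  -135.36017508  194.66777661] [-0.52  0.12  2.41  1.61  0.49 -0.17]
[{"tx": 0.16, "ty": 0.33, "tz": 0.71, "ax": -0.034, "ay": 0.003, "az": -0.033}, {"tx": 0.13, "ty": 0.3, "tz": 0.72, "ax": -0.034, "ay": 0.003, "az": -0.033}, {"tx": 0.12, "ty": 0.27, "tz": 0.75, "ax": -0.035, "ay": 0.003, "az": -0.033}, {"tx": 0.11, "ty": 0.23, "tz": 0.75, "ax": -0.034, "ay": 0.003, "az": -0.033}]
--
[{"tz": 0.77}, {"tz": 0.78}, {"tz": 0.77}]
--
```

Tracking is on plan. I'll finish the flip and then check the alignment.

Emit:
{"op": "step_arm", "data": {
  "moves": [
    {"tx": 0.1,"ty": 0.23,"tz": 0.47,"ax": -0.019,"ay": 0.015,"az": -0.018},
    {"tx": 0.08,"ty": 0.21,"tz": 0.47,"ax": -0.022,"ay": 0.009,"az": -0.021},
    {"tx": 0.07,"ty": 0.2,"tz": 0.49,"ax": -0.024,"ay": 0.004,"az": -0.024},
    {"tx": 0.06,"ty": 0.18,"tz": 0.5,"ax": -0.024,"ay": -0.001,"az": -0.025},
    {"tx": 0.05,"ty": 0.17,"tz": 0.5,"ax": -0.024,"ay": -0.006,"az": -0.025}
  ]
}}

```text
clock: 20.15
eef_pos: [527.6, -127.0, 152.0]
tcp_rot: [-3.076, -0.758, -0.153]
contact_force: [0.5, 0.3, 0.0]
opening: 0.002
grasp_force: 0.0
```

Emit:
{"op": "step_arm", "data": {
  "moves": [
    {"tx": 0.06,"ty": 0.15,"tz": 0.5,"ax": -0.023,"ay": -0.009,"az": -0.024},
    {"tx": 0,"ty": 0,"tz": 0,"ax": 0,"ay": 0,"az": 0}
  ]
}}

```text
clock: 20.4
eef_pos: [537.7, -130.8, 144.3]
tcp_rot: [3.141, -0.746, -0.105]
contact_force: [0.7, -0.1, -0.4]
opening: -0.001
grasp_force: 0.0
```

Run:
```python
from h import *
p,d,i=grab('scene')
s=r.sense();print(s['eef_pos'],tol(s['eef_pos']),s['qpos'].round(2),pedal(43,70))
plan([(pedal(43,10),tilt(43,-6.2))])
cv2.imwrite('pics/s6.png',cv2.cvtColor(cv2.resize(p[180:400,330:560],None,fx=2.5,fy=2.5,interpolation=cv2.INTER_CUBIC),cv2.COLOR_RGB2BGR))
```

```text
[ 537.58402533 -130.82598451  144.65865193] [   2.90813871 -154.12592082  144.65865193] [-0.33  0.28  2.37  2.57  0.28 -1.18] [ 537.78987592 -131.72756882  144.47860165]
[{"ty": 0.01, "tz": 0.8, "ay": 0.001}, {"tx": 0.01, "ty": 0.02, "tz": 0.81, "ax": -0.001}, {"ty": 0.01, "tz": 0.8, "ay": 0.001, "az": 0.001}]
--
```

View pics/s6.png

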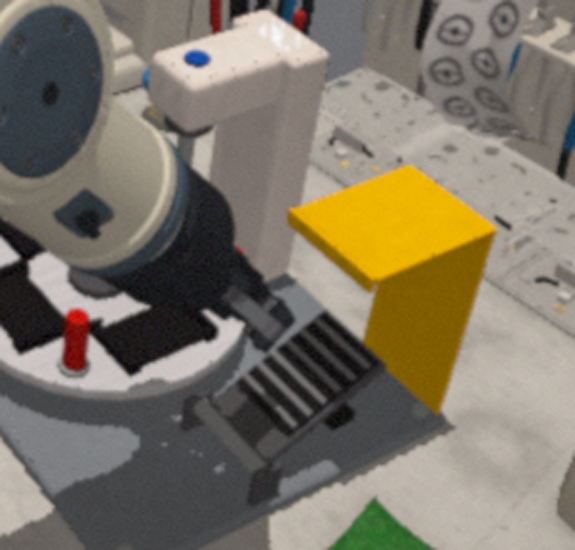

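Emit:
{"op": "step_arm", "data": {
  "moves": [
    {"tx": 0,"ty": 0.01,"tz": 0.8,"ax": 0,"ay": 0,"az": 0},
    {"tx": 0,"ty": 0.02,"tz": 0.8,"ax": 0,"ay": 0,"az": 0},
    {"tx": 0,"ty": 0.01,"tz": 0.6,"ax": 0,"ay": 0,"az": 0},
    {"tx": 0,"ty": 0,"tz": 0.2,"ax": 0,"ay": 0,"az": 0},
    {"tx": 0,"ty": 0,"tz": 0,"ax": 0,"ay": 0,"az": 0}
  ]
}}

```text
clock: 21.08
eef_pos: [579.0, -136.8, 101.5]
tcp_rot: [-3.14, -0.749, -0.109]
contact_force: [0.6, 1.3, -0.4]
opening: -0.003
grasp_force: 0.0
```

Emit:
{"op": "step_arm", "data": {
  "moves": [
    {"tx": -0.04,"ty": 0,"tz": 0.2,"ax": 0,"ay": 0,"az": 0},
    {"tx": -0.04,"ty": 0,"tz": 0.2,"ax": 0,"ay": 0,"az": 0}
  ]
}}

```text
clock: 21.32
eef_pos: [584.8, -137.4, 93.1]
tcp_rot: [-3.14, -0.751, -0.109]
contact_force: [-0.8, -0.4, 0.7]
opening: 0.002
grasp_force: 0.0
```

Emit:
{"op": "step_arm", "data": {
  "moves": [
    {"tx": -0.05,"ty": 0,"tz": 0.16,"ax": 0,"ay": 0,"az": 0},
    {"tx": -0.05,"ty": 0,"tz": 0.16,"ax": 0,"ay": 0,"az": 0}
  ]
}}

```text
clock: 21.58
eef_pos: [588.7, -137.9, 85.8]
tcp_rot: [-3.14, -0.752, -0.11]
contact_force: [-4.6, 1.7, 7.1]
opening: 0.003
grasp_force: 4.1
```

Emit:
{"op": "step_arm", "data": {
  "moves": [
    {"tx": -0.06,"ty": 0,"tz": 0.18,"ax": 0,"ay": 0,"az": 0},
    {"tx": -0.06,"ty": 0,"tz": 0.18,"ax": 0,"ay": 0,"az": 0},
    {"tx": -0.06,"ty": 0,"tz": 0.18,"ax": 0,"ay": 0,"az": 0}
  ]
}}

```text
clock: 21.95
eef_pos: [593.5, -138.3, 73.6]
tcp_rot: [-3.139, -0.752, -0.11]
contact_force: [-49.4, 3.0, 69.4]
opening: -0.001
grasp_force: 39.0
```

Emit:
{"op": "step_arm", "data": {
  "moves": [
    {"tx": -0.04,"ty": 0,"tz": 0.12,"ax": 0,"ay": 0,"az": 0},
    {"tx": 0,"ty": 0,"tz": 0,"ax": 0,"ay": 0,"az": 0}
  ]
}}

```text
clock: 22.2
eef_pos: [593.6, -138.3, 73.3]
tcp_rot: [-3.139, -0.756, -0.111]
contact_force: [-53.6, 5.4, 76.0]
opening: 0.001
grasp_force: 41.7
```

Run:
```python
from h import *
p,d,i=grab('scene');L=tol(cloud(d,i));s=r.sense();print(s['contact_force'],s['clock'])
z=np.load('scene0.npz');L0=tol(z['W'])
for x in range(10,100,10):
    o=[]
    for l in(L0,L):
        m=(abs(l[...,0]-x)<4)&(l[...,1]<-168)&(l[...,1]>-182)&(l[...,2]>15)&(l[...,2]<100)
        o.append((int(m.sum()),np.nanmedian(l[...,2][m]).round(1)))
    print(x,o)
cv2.imwrite('pics/s7.png',cv2.cvtColor(cv2.resize(p[180:400,330:560],None,fx=2.5,fy=2.5,interpolation=cv2.INTER_CUBIC),cv2.COLOR_RGB2BGR))
```

```text
[-52.99951162   4.761614    75.10361197] 22.25
10 [(48, np.float64(43.3)), (33, np.float64(39.7))]
20 [(56, np.float64(48.3)), (38, np.float64(41.3))]
30 [(59, np.float64(56.7)), (64, np.float64(46.9))]
40 [(63, np.float64(60.2)), (59, np.float64(48.1))]
50 [(65, np.float64(65.6)), (54, np.float64(49.9))]
60 [(64, np.float64(69.8)), (31, np.float64(49.5))]
70 [(67, np.float64(73.9)), (43, np.float64(51.4))]
80 [(76, np.float64(78.4)), (48, np.float64(55.1))]
90 [(58, np.float64(79.5)), (57, np.float64(55.9))]
```

View pics/s7.png

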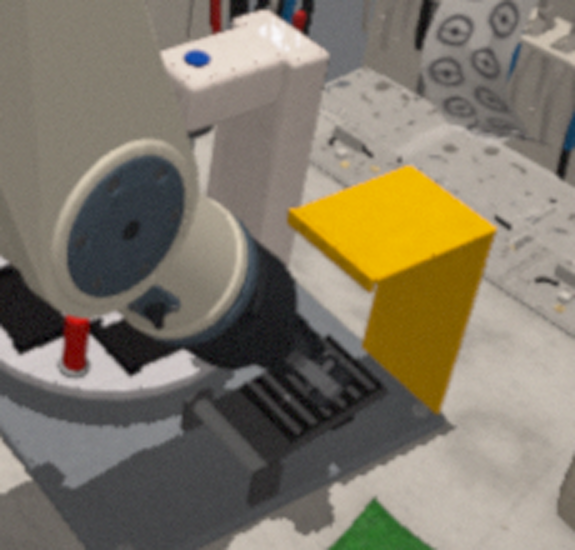

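The pedal tread at x=70 dropped from 74 to 51 mm, so it is fully on its stop. Now I'll release it and retreat.

Emit:
{"op": "step_arm", "data": {
  "moves": [
    {"tx": 0.06,"ty": 0,"tz": -0.18,"ax": 0,"ay": 0,"az": 0},
    {"tx": 0.06,"ty": 0,"tz": -0.18,"ax": 0,"ay": 0,"az": 0},
    {"tx": 0.06,"ty": 0,"tz": -0.2,"ax": 0,"ay": 0,"az": 0},
    {"tx": 0.06,"ty": 0,"tz": -0.2,"ax": 0,"ay": 0,"az": 0},
    {"tx": 0.05,"ty": 0,"tz": -0.3,"ax": 0,"ay": 0,"az": 0}
  ]
}}

```text
clock: 22.88
eef_pos: [583.4, -137.3, 94.6]
tcp_rot: [-3.14, -0.752, -0.11]
contact_force: [0.8, -0.8, 1.4]
opening: -0.005
grasp_force: 0.0
```

Emit:
{"op": "step_arm", "data": {
  "moves": [
    {"tx": 0.05,"ty": 0,"tz": -0.5,"ax": 0,"ay": 0,"az": 0},
    {"tx": 0,"ty": 0,"tz": -0.8,"ax": 0,"ay": 0,"az": 0},
    {"tx": 0,"ty": 0,"tz": -0.8,"ax": 0,"ay": 0,"az": 0},
    {"tx": 0,"ty": 0,"tz": -0.7,"ax": 0,"ay": 0,"az": 0},
    {"tx": 0,"ty": 0,"tz": 0,"ax": 0,"ay": 0,"az": 0}
  ]
}}

```text
clock: 23.5
eef_pos: [535.7, -132.2, 146.8]
tcp_rot: [-3.14, -0.751, -0.109]
contact_force: [-0.2, 0.0, -0.7]
opening: 0.004
grasp_force: 0.0
```

```bash
sed -i '/^s=r.sense/,$d' flip.py
cat > m2.py <<'E'
from flip import *
p_,d,i=grab('scene');L=tol(cloud(d,i))
for x in(50,70,90):
    m=(abs(L[...,0]-x)<4)&(L[...,1]<-168)&(L[...,1]>-182)&(L[...,2]>15)&(L[...,2]<100);print(x,np.nanmedian(L[...,2][m]).round(1))
s=r.sense();q0=s['qpos'];st=(s['eef_pos'],R.from_euler('xyz',s['tcp_rot']));print(tol(st[0]),q0.round(2),s['contact_force'])
pe=l2(-80,-110,190)
S=ik(pe,rot(-6.2),[-.2,.15,2.06,.0,.8,1.33]);print(S.cost,S.x.round(2))
p,o,q=path(q0,S.x,l2(-55,-135,195),16,6,st,pe)
print(p-pe,np.degrees((o.inv()*rot(-6.2)).magnitude()),q.round(2))
E
python3 m2.py
```

```text
50 65.0
70 74.7
90 79.6
[   1.73847038 -155.75152053  146.49517142] [-0.33  0.27  2.37  2.57  0.28 -1.18] [ 0.22648704 -0.37868753 -0.50644114]
1.2495701484514716e-20 [-0.17  0.19  2.02  0.    0.93  1.51]
{"tx": -0.06, "ty": -0.14, "tz": -0.49, "ax": 0.024, "ay": 0.007, "az": 0.026} |tip [  10. -151.  136.] bk [-111. -158.  263.] 3.2 dq 0.17
{"tx": -0.05, "ty": -0.15, "tz": -0.49, "ax": 0.025, "ay": 0.007, "az": 0.027} |tip [   0. -147.  145.] bk [-122. -160.  269.] 3.4 dq 0.17
{"tx": -0.06, "ty": -0.18, "tz": -0.49, "ax": 0.026, "ay": 0.002, "az": 0.028} |tip [  -9. -142.  153.] bk [-132. -163.  276.] 3.4 dq 0.17
{"tx": -0.06, "ty": -0.18, "tz": -0.47, "ax": 0.026, "ay": -0.004, "az": 0.027} |tip [ -18. -138.  161.] bk [-141. -166.  284.] 3.4 dq 0.17
{"tx": -0.08, "ty": -0.21, "tz": -0.47, "ax": 0.024, "ay": -0.009, "az": 0.024} |tip [ -28. -133.  169.] bk [-149. -168.  292.] 3.2 dq 0.17
{"tx": -0.09, "ty": -0.22, "tz": -0.46, "ax": 0.022, "ay": -0.016, "az": 0.022} |tip [ -38. -129.  177.] bk [-155. -170.  301.] 3.1 dq 0.17
{"tx": -0.11, "ty": -0.08, "tz": -0.03, "ax": 0.02, "ay": 
[... 740 characters left out ...]
  169.] bk [-114. -170.  327.] 5.6 dq 0.17
{"tx": -0.11, "ty": -0.08, "tz": 0.02, "ax": -0.038, "ay": -0.054, "az": -0.01} |tip [ -67. -110.  168.] bk [-103. -160.  332.] 6.0 dq 0.17
{"tx": -0.11, "ty": -0.09, "tz": 0.02, "ax": -0.052, "ay": -0.051, "az": -0.013} |tip [ -72. -110.  167.] bk [ -94. -147.  337.] 6.7 dq 0.17
{"tx": -0.11, "ty": -0.09, "tz": 0.03, "ax": -0.064, "ay": -0.043, "az": -0.014} |tip [ -76. -110.  166.] bk [ -86. -130.  339.] 7.1 dq 0.17
{"tx": -0.1, "ty": -0.09, "tz": 0.03, "ax": -0.075, "ay": -0.034, "az": -0.014} |tip [ -80. -110.  165.] bk [ -80. -110.  340.] 7.5 dq 0.17
[ 0.04287109 -0.04616797 -0.01201245] 0.04319316029241472 [-0.17  0.19  2.02  0.    0.93  1.51]
```

The pedal is back up (74.7 mm). Now I'll reverse the flip.

Emit:
{"op": "step_arm", "data": {
  "moves": [
    {"tx": -0.06,"ty": -0.14,"tz": -0.49,"ax": 0.024,"ay": 0.007,"az": 0.026},
    {"tx": -0.05,"ty": -0.15,"tz": -0.49,"ax": 0.025,"ay": 0.007,"az": 0.027},
    {"tx": -0.06,"ty": -0.18,"tz": -0.49,"ax": 0.026,"ay": 0.002,"az": 0.028},
    {"tx": -0.06,"ty": -0.18,"tz": -0.47,"ax": 0.026,"ay": -0.004,"az": 0.027},
    {"tx": -0.08,"ty": -0.21,"tz": -0.47,"ax": 0.024,"ay": -0.009,"az": 0.024}
  ]
}}

```text
clock: 24.18
eef_pos: [491.1, -109.7, 186.1]
tcp_rot: [-2.755, -0.714, -0.383]
contact_force: [-0.6, -0.1, 0.0]
opening: -0.004
grasp_force: 0.0
```

Emit:
{"op": "step_arm", "data": {
  "moves": [
    {"tx": -0.09,"ty": -0.22,"tz": -0.46,"ax": 0.022,"ay": -0.016,"az": 0.022},
    {"tx": -0.11,"ty": -0.08,"tz": -0.03,"ax": 0.02,"ay": -0.032,"az": 0.019},
    {"tx": -0.11,"ty": -0.09,"tz": -0.02,"ax": 0.016,"ay": -0.04,"az": 0.015},
    {"tx": -0.12,"ty": -0.08,"tz": -0.01,"ax": 0.007,"ay": -0.045,"az": 0.009},
    {"tx": -0.12,"ty": -0.08,"tz": -0.01,"ax": -0.002,"ay": -0.051,"az": 0.002}
  ]
}}

```text
clock: 24.8
eef_pos: [473.1, -94.5, 192.1]
tcp_rot: [-2.67, -0.409, -0.343]
contact_force: [0.7, 0.7, 0.0]
opening: -0.002
grasp_force: 0.0
```

Emit:
{"op": "step_arm", "data": {
  "moves": [
    {"tx": -0.12,"ty": -0.08,"tz": 0.01,"ax": -0.013,"ay": -0.055,"az": -0.002},
    {"tx": -0.12,"ty": -0.08,"tz": 0.02,"ax": -0.026,"ay": -0.056,"az": -0.007},
    {"tx": -0.11,"ty": -0.08,"tz": 0.02,"ax": -0.038,"ay": -0.054,"az": -0.01},
    {"tx": -0.11,"ty": -0.09,"tz": 0.02,"ax": -0.052,"ay": -0.051,"az": -0.013},
    {"tx": -0.11,"ty": -0.09,"tz": 0.03,"ax": -0.064,"ay": -0.043,"az": -0.014}
  ]
}}

```text
clock: 25.42
eef_pos: [462.6, -80.6, 189.8]
tcp_rot: [-3.025, -0.048, -0.133]
contact_force: [-0.7, 0.8, -0.4]
opening: 0.002
grasp_force: 0.0
```

Emit:
{"op": "step_arm", "data": {
  "moves": [
    {"tx": -0.1,"ty": -0.09,"tz": 0.03,"ax": -0.075,"ay": -0.034,"az": -0.014},
    {"tx": 0,"ty": 0,"tz": 0,"ax": 0,"ay": 0,"az": 0}
  ],
  "gripper": 0.45
}}

```text
clock: 25.68
eef_pos: [460.8, -76.3, 189.0]
tcp_rot: [-3.14, 0.003, -0.104]
contact_force: [0.6, -0.0, -0.0]
opening: 0.418
grasp_force: 0.0
```

Run:
```python
from h import *
posts()
s=r.sense();print(s['eef_pos'],s['tcp_rot'],s['qpos'].round(2),s['opening'])
t=l2(-63.64,-63.64,140)
c,e=plan([(t,rot(38.8)),(np.r_[t[:2],84],None)])
ang=np.deg2rad(225-9); n=l2(90*np.cos(ang),90*np.sin(ang),84)
print('arc');plan([(n,rot(38.8-9))],start=(np.r_[t[:2],84],rot(38.8)))
```

```text
post 90.1 45.5
post 90.0 -43.7
post 89.6 135.8
post 89.0 -135.1
[460.28828771 -76.61645947 188.93914346] [-3.13827194e+00  2.31144232e-03 -1.05612935e-01] [-0.17  0.19  2.03  0.    0.93  1.5 ] 0.4506338994304969
[{"tx": 0.13, "ty": -0.36, "tz": 0.39, "ax": -0.001, "az": -0.1}, {"tx": 0.19, "ty": -0.33, "tz": 0.39, "az": -0.099}, {"tx": 0.23, "ty": -0.3, "tz": 0.4, "ax": -0.001, "az": -0.1}, {"tx": 0.28, "ty": -0.26, "tz": 0.39, "ay": 0.001, "az": -0.1}, {"tx": 0.32, "ty": -0.22, "tz": 0.39, "ax": -0.001, "az": -0.099}]
[]
--
[{"tz": 0.75}, {"tz": 0.74}, {"tz": 0.75}]
--
arc
[{"tx": 0.04, "ty": -0.56, "az": 0.1}]
--
```

Emit:
{"op": "step_arm", "data": {
  "moves": [
    {"tx": 0.13,"ty": -0.36,"tz": 0.39,"ax": 0,"ay": 0,"az": -0.1},
    {"tx": 0.19,"ty": -0.33,"tz": 0.39,"ax": 0,"ay": 0,"az": -0.1},
    {"tx": 0.23,"ty": -0.3,"tz": 0.39,"ax": 0,"ay": 0,"az": -0.1},
    {"tx": 0.28,"ty": -0.26,"tz": 0.39,"ax": 0,"ay": 0,"az": -0.1},
    {"tx": 0.32,"ty": -0.22,"tz": 0.39,"ax": 0,"ay": 0,"az": -0.1}
  ]
}}

```text
clock: 26.35
eef_pos: [480.7, -35.3, 140.1]
tcp_rot: [-3.138, -0.001, 0.68]
contact_force: [-0.5, 0.1, 1.0]
opening: 0.449
grasp_force: 0.0
```

Emit:
{"op": "step_arm", "data": {
  "moves": [
    {"tx": 0,"ty": 0,"tz": 0,"ax": 0,"ay": 0,"az": 0},
    {"tx": 0,"ty": 0,"tz": 0.74,"ax": 0,"ay": 0,"az": 0},
    {"tx": 0,"ty": 0,"tz": 0.74,"ax": 0,"ay": 0,"az": 0},
    {"tx": 0,"ty": 0,"tz": 0.74,"ax": 0,"ay": 0,"az": 0},
    {"tx": 0,"ty": 0,"tz": 0,"ax": 0,"ay": 0,"az": 0}
  ]
}}

```text
clock: 26.98
eef_pos: [479.9, -35.6, 84.6]
tcp_rot: [-3.138, 0.002, 0.673]
contact_force: [0.2, -0.1, -0.3]
opening: 0.448
grasp_force: 0.0
```

Run:
```python
from h import *
p,d,i=grab('scene');s=r.sense();print(s['eef_pos'],tol(s['eef_pos']),s['tcp_rot'],s['contact_force'])
W=tol(cloud(d,i));h=cv2.cvtColor(p,cv2.COLOR_RGB2HSV).astype(int)
b=(h[...,0]>92)&(h[...,0]<118)&(h[...,1]>120)&(h[...,2]>50)&(abs(W[...,0]-65)<50)&(abs(W[...,1])<45)&(W[...,2]>40)&(W[...,2]<95)
print(b.sum(),np.nanpercentile(W[b],[3,50,97],0).round(1))
```

```text
[480.53650116 -35.53687532  85.35030265] [-64.09687484 -65.55525692  85.35030265] [-3.13891916e+00  8.56432845e-04  6.73424376e-01] [ 0.30750192  0.24990397 -0.28100801]
395 [[ 50.7 -30.7  52.9]
 [ 77.1   3.   63.8]
 [ 84.3  27.7  75.8]]
```

Emit:
{"op": "step_arm", "data": {
  "moves": [
    {"tx": 0.04,"ty": -0.56,"tz": 0,"ax": 0,"ay": 0,"az": 0.1},
    {"tx": 0.044,"ty": -0.563,"tz": 0,"ax": 0,"ay": 0,"az": 0.1}
  ]
}}

```text
clock: 27.28
eef_pos: [468.5, -12.0, 86.4]
tcp_rot: [3.14, -0.002, 0.356]
contact_force: [6.7, -11.5, -10.2]
opening: 0.449
grasp_force: 6.0
```

Emit:
{"op": "step_arm", "data": {
  "moves": [
    {"tx": 0.044,"ty": -0.563,"tz": 0,"ax": 0,"ay": 0,"az": 0.1},
    {"tx": 0.044,"ty": -0.563,"tz": 0,"ax": 0,"ay": 0,"az": 0.1},
    {"tx": 0.044,"ty": -0.563,"tz": 0,"ax": 0,"ay": 0,"az": 0.1},
    {"tx": 0.044,"ty": -0.563,"tz": 0,"ax": 0,"ay": 0,"az": 0.1}
  ]
}}

```text
clock: 27.78
eef_pos: [464.9, 44.0, 86.4]
tcp_rot: [3.141, -0.0, -0.272]
contact_force: [2.4, -8.5, -2.7]
opening: 0.45
grasp_force: 3.9
```

Emit:
{"op": "step_arm", "data": {
  "moves": [
    {"tx": 0.044,"ty": -0.563,"tz": 0,"ax": 0,"ay": 0,"az": 0.1},
    {"tx": 0.044,"ty": -0.563,"tz": 0,"ax": 0,"ay": 0,"az": 0.1},
    {"tx": 0.044,"ty": -0.563,"tz": 0,"ax": 0,"ay": 0,"az": 0.1},
    {"tx": 0.044,"ty": -0.563,"tz": 0,"ax": 0,"ay": 0,"az": 0.1},
    {"tx": 0,"ty": 0,"tz": 0,"ax": 0,"ay": 0,"az": 0}
  ]
}}

```text
clock: 28.4
eef_pos: [495.9, 91.6, 86.4]
tcp_rot: [-3.14, 0.001, -0.894]
contact_force: [0.0, 0.4, -1.0]
opening: 0.448
grasp_force: 0.0
```

Run:
```python
from h import *
p,d,i=grab('scene');s=r.sense();print(s['eef_pos'],tol(s['eef_pos']),s['qpos'].round(2),s['contact_force'])
```

```text
[495.14653157  91.33026247  86.1917659 ] [-63.27386816  62.14770428  86.1917659 ] [0.18 0.41 2.02 0.   0.71 2.64] [-0.21441793  0.49883165 -1.14559736]
```

Emit:
{"op": "step_arm", "data": {
  "moves": [
    {"tx": 0,"ty": 0,"tz": -0.8,"ax": 0,"ay": 0,"az": 0},
    {"tx": 0,"ty": 0,"tz": -0.9,"ax": 0,"ay": 0,"az": 0},
    {"tx": 0,"ty": 0,"tz": -0.9,"ax": 0,"ay": 0,"az": 0},
    {"tx": 0,"ty": 0,"tz": -0.9,"ax": 0,"ay": 0,"az": 0},
    {"tx": -0.6,"ty": 0.75,"tz": 0,"ax": 0,"ay": 0,"az": 0}
  ]
}}

```text
clock: 29.08
eef_pos: [472.6, 91.1, 175.1]
tcp_rot: [-3.138, -0.001, -0.892]
contact_force: [-0.5, 0.3, -0.8]
opening: 0.449
grasp_force: 0.0
```

Emit:
{"op": "step_arm", "data": {
  "moves": [
    {"tx": -0.6,"ty": 0.75,"tz": 0,"ax": 0,"ay": 0,"az": 0},
    {"tx": -0.6,"ty": 0.75,"tz": 0,"ax": 0,"ay": 0,"az": 0},
    {"tx": -0.6,"ty": 0.75,"tz": 0,"ax": 0,"ay": 0,"az": 0},
    {"tx": 0,"ty": 0,"tz": 0,"ax": 0,"ay": 0,"az": 0},
    {"tx": 0,"ty": 0,"tz": 0,"ax": 0,"ay": 0,"az": 0}
  ]
}}

```text
clock: 29.7
eef_pos: [399.6, 91.0, 173.5]
tcp_rot: [-3.141, 0.001, -0.893]
contact_force: [0.6, -0.2, 0.3]
opening: 0.453
grasp_force: 0.0
```

Run:
```python
from h import *
posts();p,d,i=grab('scene','s8.png');s=r.sense();print(s['eef_pos'],s['contact_force'],s['clock'])
```

```text
post 89.3 46.7
post 90.1 -43.3
[399.77197121  91.0955186  173.33593874] [ 1.06255106 -0.74370671 -1.01114247] 29.8
```

View pics/s8.png

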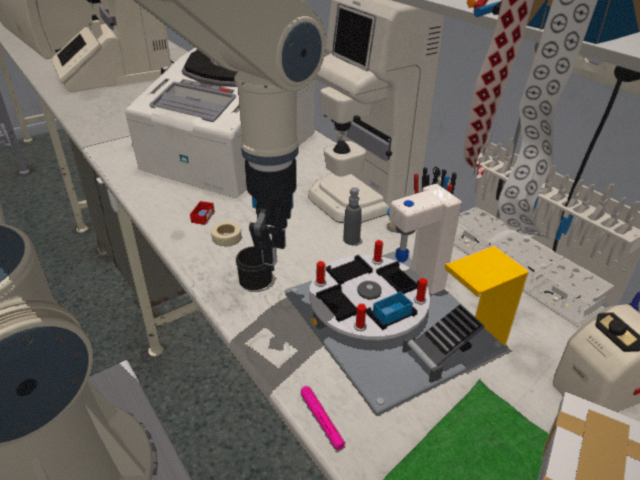

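Emit:
{"op": "step_arm", "data": {
  "moves": [
    {"tx": -0.6,"ty": 0.75,"tz": 0,"ax": 0,"ay": 0,"az": 0},
    {"tx": -0.6,"ty": 0.75,"tz": 0,"ax": 0,"ay": 0,"az": 0},
    {"tx": 0,"ty": 0,"tz": 0,"ax": 0,"ay": 0,"az": 0},
    {"tx": 0,"ty": 0,"tz": 0,"ax": 0,"ay": 0,"az": 0},
    {"tx": 0,"ty": 0,"tz": 0,"ax": 0,"ay": 0,"az": 0}
  ]
}}

```text
clock: 30.42
eef_pos: [351.9, 91.1, 173.2]
tcp_rot: [-3.141, 0.001, -0.894]
contact_force: [-0.3, -0.4, 0.0]
opening: 0.443
grasp_force: 0.0
```

Run:
```python
from h import *
for k in range(3): posts();print()
p,d,i=grab('scene');W=tol(cloud(d,i));h=cv2.cvtColor(p,cv2.COLOR_RGB2HSV).astype(int)
b=(h[...,0]>92)&(h[...,0]<118)&(h[...,1]>120)&(h[...,2]>50)&(abs(W[...,0])<50)&(abs(W[...,1]+65)<45)&(W[...,2]>40)&(W[...,2]<95)
print(b.sum(),np.nanpercentile(W[b],[3,50,97],0).round(1))
# rotation of posts between first scene image and now
def sp(p,W):
    h=cv2.cvtColor(p,cv2.COLOR_RGB2HSV).astype(int);m=((h[...,0]<8)|(h[...,0]>172))&(h[...,1]>150)&(h[...,2]>80)&(np.hypot(W[...,0],W[...,1])<115)
    return [(np.degrees(np.arctan2(np.nanmedian(W[k][:,1]),np.nanmedian(W[k][:,0]))).round(1)) for k,_,_ in blobs(m,20)]
z=np.load('scene0.npz');print(sp(z['p'],tol(z['W'])),sp(p,W))
```

```text
post 89.3 46.7
post 90.1 -43.3
post 90.1 136.8
post 89.4 -133.4

post 89.3 46.7
post 90.1 -43.3
post 89.9 136.7
post 89.4 -133.5

post 89.3 46.7
post 90.1 -43.3
post 89.8 136.7
post 89.4 -133.5

830 [[-28.  -85.7  52.2]
 [  1.8 -66.2  62.7]
 [ 29.7 -50.7  75.6]]
[np.float64(43.9), np.float64(139.4), np.float64(-49.2), np.float64(-134.3)] [np.float64(46.0), np.float64(141.2), np.float64(-47.7), np.float64(-132.8)]
```

```bash
python3 -c "
from rig import workorder;print(workorder.sign_off())"
```

```text
the job is handed in; nothing more can be done
None
```

The job is handed in at about 31 s: the tray was indexed under the nozzle, the pedal went to its stop and came back up, and the tray now sits in its nest on the right, with the table about 1.7° short of exact detent centre by camera.

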